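# Feed the copper blanks through the edge deburrer

## Robot

A 6-joint arm with a two-finger parallel gripper is mounted at the origin on the work surface. World frame = base frame: x ahead of the robot, y to its left, z up, the work surface at z = 0. Lengths are in m, angles in rad, forces in N, time in s.
With the tool pointing down it reaches from about 0.35 to 0.875 m from the base axis. Payload 4.2 kg.
Tool frame: the origin (TCP) lies midway between the tips of the shut fingers; the grasp point (between the pads) lies manip.pinch_z behind it (manip.pinch_z is the distance from the TCP to the grasp point, in m); z points along the fingers, y is the line along which they close (so a half turn about z gives the same grasp; the last joint's range is limited). The gripper opens to 87 mm and grips with 3 to 60 N. Pads are 19 mm wide; open, the fingers measure 117 mm over their backs; the gripper's body (75 mm by 190 mm) begins 51 mm behind the grasp point.
Start: joints at [-0.938, 0.385, 0.008, 0, -1.194, -0.259], TCP at [0.228, -0.582, 0.223] pointing down, gripper open.
Joint ranges: [-3.14, 3.14], [-1.21, 2.06], [-1.07, 1.41], [-3.16, 2.05], [-2.99, -0.16], [-3.1, 3.1]. Speed limits (rad/s): [2.79, 2.79, 3.14, 3.14, 3.14, 3.14].

## Interface

Orientations are given as a rotation vector (axis times angle).
In Python, from cell import manip gives the robot as it stands.
- The arm moves only by the tool drive_tool, never from a script. Its argument "steps" is a list of rows, each a list of 2 entries, a list of its own where there are three numbers: the shift along the world's x, y, z in mm, then the turn, a rotation vector about the world's x, y, z in rad. In form: [[[x, y, z], [rx, ry, rz]], ...]. A call has 1 to 8 rows; each row shifts and turns the commanded pose from where the row before left it; what a row does not reach is not made up. A row lasts 1/10 s, in which the tool goes at most 50 mm and 8.59 degrees, less where a joint would pass 70% of its speed; a pose out of reach is approached as far as the arm can. A call is refused whole if a number of a shift passes 50 or a number of a turn 0.15, either way. A call with a gripper value outside its range is refused whole. "claw" is the closure, from -1 (fully open) to 1 (shut), set as the call begins (left out, the last holds). The fingers move at their own pace and stop on an object; "newtons" is the grip in N (left out, the last holds). Time passes only in rows, so rows that do not move let the fingers close. It gives the time, the measured TCP pose, the force, the opening and the grip force at its end, in the units of the state.
- manip.get_state(): the state, without advancing time (a new reading comes with each control period).
- manip.grab_frame(name): name is "scene" or "top" or "wrist"; returns a dict with "image" (384x512x3 uint8, red, green, blue), "z_map" (384x512 float32, m along the optical axis (not along the pixel's ray), 0 where there is no reading), "fx", "fy", "cx", "cy" (pixels), "rvec" (rotation vector, rad) and "tvec" (3), from world to camera coordinates, as OpenCV has them; the wrist camera has in their place "tool_from_camera" (4x4, takes a point from camera to tool coordinates, whose origin is the TCP and whose axes are the flange's). Camera axes: x right, y down, z forward; pixel columns grow to the right and rows downward; lengths in m; the calibration is good to about 2 mm. A picture is of the moment at which its call begins: read the wrist's pose just before it.
- manip.sign_off(): hands the job in; it is judged then, once.
The state is a dict: "t": time; "joint_positions": joint angles; "qvel": joint speeds; "joint_torque": joint torques, N m; "eef_pos": TCP position; "tool_rot": TCP orientation; "ft_force": force on the tool from outside, world axes, zero at the start; "torque": the same for the moment, N m; "gripper_width": finger opening in m; "finger_force": force on a finger pad.
Only numpy, scipy, OpenCV 4.12 (cv2) and the standard library are available. Lean on these libraries where they do the work, as an engineer would, in place of code of your own. Each camera call takes 0.05 s, during which the arm holds its last target. There are 200 camera calls.

## Task

Deburr the copper blanks: draw each one up out of the wooden rack and stand it on edge, end to end with the others, in the guide track before the machine's guard, until all of them wait there. Then lift the push stick off its fork and, with the stick behind the row, push the whole row through under the guard until every blank stands in the track completely clear on the far side, never touching with the fingers a blank that has entered the guard or passed it. Finally hang the push stick back on its fork, and leave the other things on the bench where they are.

Things in the scene. Friction and masses are not known exactly. Their poses are not given: they have to be found in the camera images.
- machine: Bench edge-deburring machine, fixed: base plate 90 (x) x 860 (y) x 15 mm. Origin: on the table under the middle of the guard; z up; feed along +y. A straight smooth slippery track runs its whole length at x = 0. Motor housing 85 mm high at x = -145 to -45, y = -20 to 140 mm. Nothing turns; blanks just slide along (below 10 N for five).
- infeed (a point): Open infeed end of the track, on its floor (machine y = -430, z = 15 mm). Track: two aluminium guides 10 mm apart up to z = 39 mm, flaring at 45 degrees to a 26 mm mouth, lip tops at z = 48 mm. A blank stands in it with its x along the feed, its bottom at z = 15 and its top at z = 90 mm. A bar can ride on the lips.
- guard (a point): Middle of the guard's opening at lip height (machine y = 0, z = 48 mm). The guard is a green arch over the track, machine y = -25 to 25 mm: opening 44 mm wide, roof underside at z = 102 mm, roof top at z = 112 mm, cheeks 10 mm thick. Fingers do not fit in.
- outfeed (a point): Far end of the track, on its floor, where an end stop 65 mm high closes it (machine y = 418 mm). The outfeed runs from machine y = 25 mm to here.
- rack: Fixed wooden rack, 100 (x) x 280 (y) x 37 mm. Origin: on the table under its middle. Five slots run along its x, centred at y = -100, -50, 0, 50, 100 mm, each 11 mm wide, floor at z = 12 mm, top at z = 37 mm. Each blank stands in one of them with its x along the rack's x, its top at z = 87 mm.
- blank1: One of up to five identical copper blanks, 70 mm long, 75 mm high and 8 mm thick, 370 g, standing on edge in a slot of the rack, or absent. Origin: middle of its bottom edge. x runs along the 70 mm edge, y through the 8 mm thickness, z up to the top edge (z = 75 mm).
- blank2: One of up to five identical copper blanks, 70 mm long, 75 mm high and 8 mm thick, 370 g, standing on edge in a slot of the rack, or absent. Origin: middle of its bottom edge. x runs along the 70 mm edge, y through the 8 mm thickness, z up to the top edge (z = 75 mm).
- blank3: One of up to five identical copper blanks, 70 mm long, 75 mm high and 8 mm thick, 370 g, standing on edge in a slot of the rack, or absent. Origin: middle of its bottom edge. x runs along the 70 mm edge, y through the 8 mm thickness, z up to the top edge (z = 75 mm).
- blank4: One of up to five identical copper blanks, 70 mm long, 75 mm high and 8 mm thick, 370 g, standing on edge in a slot of the rack, or absent. Origin: middle of its bottom edge. x runs along the 70 mm edge, y through the 8 mm thickness, z up to the top edge (z = 75 mm).
- blank5: One of up to five identical copper blanks, 70 mm long, 75 mm high and 8 mm thick, 370 g, standing on edge in a slot of the rack, or absent. Origin: middle of its bottom edge. x runs along the 70 mm edge, y through the 8 mm thickness, z up to the top edge (z = 75 mm).
- stick: Wooden push stick, 200 g, an upside-down T with a block as its head. Origin: middle of the underside of the bar. Bar: 180 mm along its y (-90 to 90), 26 mm wide (x), z = 0 to 24 mm. Neck 12 x 12 mm up from the middle of the bar, z = 24 to 56 mm. Head block 30 mm (x) x 50 mm (y), z = 56 to 106 mm: grip it from above across its 30 mm. Starts hanging on the fork, bar along the stand's y.
- stand: Fixed stand with a two-pronged fork. Origin: on the table under the place where the stick hangs; z up. Post at x = 69 to 87 mm, 130 mm high. The stick hangs with its neck between the prongs and its head on them: its origin is then at z = 54 mm, x anywhere from -30 to 45 mm (about 0 at the start).
- fork (a point): Between the prong tips (stand x = -39, y = 0, z = 110 mm). Two level round steel prongs, 8 mm thick, run from the post to here along stand -x, at y = -16 and 16 mm (24 mm free between), upper side at z = 110 mm; tips turn up to z = 118 mm. To come off, the stick is lifted 12 mm or more and drawn out to stand x below -60 mm.
- cup: Brass cup, bystander, 56 mm across and 70 mm high, between rack and stand. Origin: centre of underside.
- bowl: Copper bowl, bystander, 140 mm across. Origin: centre of underside.
- hammer: Hammer lying on the bench, bystander. Origin: underside.
- mug: Dark metal mug, bystander, 80 mm across, 90 mm high. Origin: centre of underside.
- dolly: Round steel dolly, bystander, 60 mm across, 50 mm high. Origin: centre of underside.
Mind the look-alikes: they are no part of the job. Leave any blue look-alike of the blank5 alone.

How it is judged:
By the outcome, as a careful person would: the job done as asked, in the order asked, and still so for the second after the job is handed in, with the robot touching nothing.
Of blank1, blank2, blank3, blank4, blank5 only 3 to 5 are there at a start; the rules pass over those that are not, and their reading is None.
At some moment in a run one of stick, blank1, blank2, blank3, blank4, blank5 may be knocked a few centimetres aside while the robot is not near it.
It also fails if it takes over 210 s, if anything falls off the work surface, if the arm or the gripper's body presses on something with over 40 N, if the wrist force passes 120 N, or if a joint passes its speed limit or range.

## Working session

There is one attempt and no reset: what is moved stays moved. The work goes in short steps, Python scripts to look and compute and a tool call to move; the robot and the scene stay as the last step left them, time stands still between calls to the robot, and variables do not carry over. Pictures are saved under pics/ and viewed, at most 15 in all, crops included, and the job is handed in when it is done.

Besides the shell and the picture viewer there is one more tool, called after "Emit:" by a JSON object that holds its "method" and its "body", one argument or row to a line. drive_tool: Moves the arm, as the interface text tells. Its arguments: {"type":"object","properties":{"steps":{"type":"array","items":{"type":"array"}},"claw":{"type":"number"},"newtons":{"type":"number"}},"required":["steps"]}

```bash
ls; mkdir -p pics
cat > h.py <<'E'
import numpy as np, cv2
from cell import manip
R=lambda r: cv2.Rodrigues(np.array(r,float))[0]
def grab(n):
    s=manip.get_state(); f=manip.grab_frame(n)
    if n=="wrist":
        T=np.eye(4);T[:3,:3]=R(s["tool_rot"]);T[:3,3]=s["eef_pos"];M=T@np.array(f["tool_from_camera"])
    else:
        M=np.eye(4);Rc=R(f["rvec"]);M[:3,:3]=Rc.T;M[:3,3]=-Rc.T@np.array(f["tvec"]).ravel()
    f["M"]=M
    Z=f["z_map"];v,u=np.mgrid[:384,:512]
    P=np.dstack([(u-f["cx"])/f["fx"]*Z,(v-f["cy"])/f["fy"]*Z,Z])
    f["P"]=P@M[:3,:3].T+M[:3,3]; f["P"][Z==0]=np.nan
    return f
def ray(f,u,v,z):
    d=f["M"][:3,:3]@np.array([(u-f["cx"])/f["fx"],(v-f["cy"])/f["fy"],1]);o=f["M"][:3,3]
    return o+d*(z-o[2])/d[2]
def save(f,n,crop=None,k=1):
    im=f["image"][:,:,::-1]
    if crop: im=im[crop[1]:crop[3],crop[0]:crop[2]]
    cv2.imwrite("pics/"+n+".png",cv2.resize(im,None,fx=k,fy=k,interpolation=cv2.INTER_CUBIC))
E
python3 - <<'E'
from h import *
for n in("top","scene"):
    f=grab(n);save(f,n,k=1.5);np.save(n+".npy",f,allow_pickle=True);print(n,f["M"].round(3).tolist(),f["fx"])
s=manip.get_state();print(s,manip.pinch_z)
E
```

```text
pics
top [[0.005, -0.989, 0.149, 0.329], [-1.0, -0.005, -0.001, 0.045], [0.002, -0.149, -0.989, 1.552], [0.0, 0.0, 0.0, 1.0]] 432.99378452756736
scene [[0.812, 0.336, -0.477, 1.134], [0.583, -0.486, 0.651, -0.787], [-0.013, -0.807, -0.591, 0.872], [0.0, 0.0, 0.0, 1.0]] 390.6415356559077
{'t': 0.1, 'joint_positions': array([-9.38399719e-01,  3.85463314e-01,  6.79744693e-03, -4.28118342e-04,
       -1.19402049e+00, -2.58606892e-01]), 'qvel': array([-0.00107953, -0.00301627,  0.00381566,  0.00113026,  0.00121358,
       -0.00147089]), 'joint_torque': array([-3.56127421e-04, -3.91688597e+01,  1.87935269e+01,  4.23191518e+00,
        1.34925259e-02, -7.70917222e-05]), 'eef_pos': array([ 0.22804259, -0.5813433 ,  0.22159357]), 'tool_rot': array([ 5.83406806e-01, -3.08648205e+00, -2.94799832e-03]), 'ft_force': array([-0.37957943, -0.12761116, -0.04697857]), 'torque': array([ 0.03200603,  0.01717277, -0.00641873]), 'finger_force': 0.0, 'gripper_width': 0.08688743880147144} 0.0187
```

View pics/top.png

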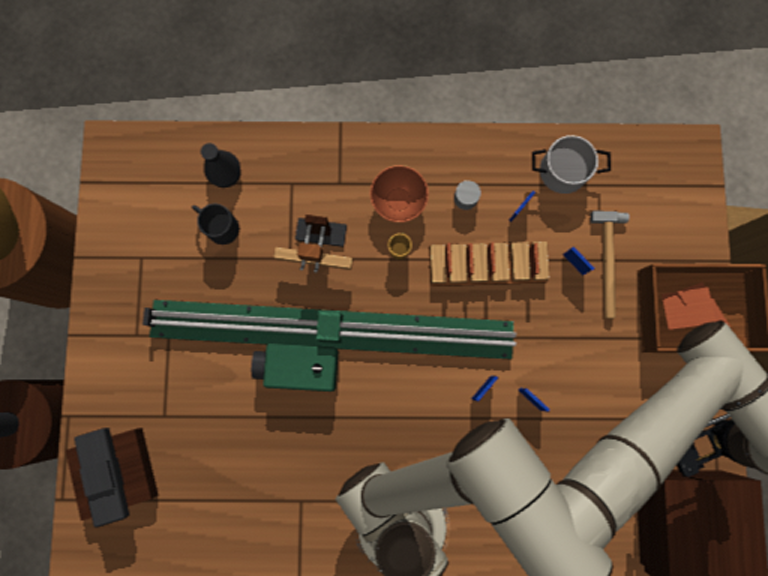

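View pics/scene.png

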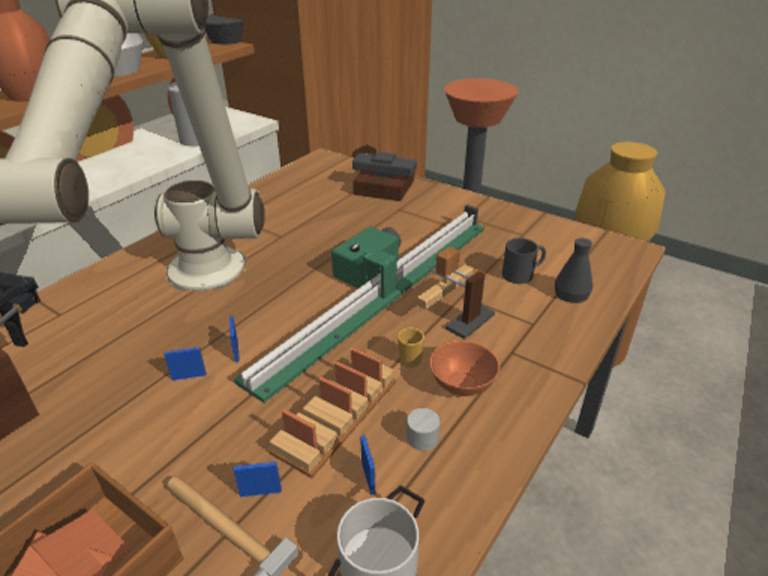

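The top view shows the machine running along the row at v≈325 (guard at (328,325), infeed end at (513,340)). The rack is at (490,262), and the stand with the stick at (318,245). The scene view shows 4 blanks in the rack, with the blue pieces and the copper in the box as look-alikes. Next I'll measure using depth.

Run:
```python
from h import *
t=np.load("top.npy",allow_pickle=True).item(); s=np.load("scene.npy",allow_pickle=True).item()
def hsv(f): return cv2.cvtColor(f["image"],cv2.COLOR_RGB2HSV)
for nm,f in(("top",t),("scene",s)):
    P=f["P"];H=hsv(f);x,y,z=[P[...,i] for i in range(3)]
    gm=(H[...,0]>60)&(H[...,0]<95)&(H[...,1]>80)
    g=gm&(z>.005)&(z<.025); p=P[g]
    r=cv2.minAreaRect((p[:,:2]*1000).astype(np.float32)); print(nm,"base",r,np.median(p[:,2]))
    g=gm&(z>.105)&(z<.118); p=P[g]; print(" guard",p.mean(0).round(4),cv2.minAreaRect((p[:,:2]*1000).astype(np.float32)))
    a=(H[...,1]<50)&(z>.04)&(z<.055)&(x>.25)&(x<.5)&(y<.5)&(y>-.5); p=P[a]; print(" alu",len(p),cv2.minAreaRect((p[:,:2]*1000).astype(np.float32)), cv2.fitLine((p[:,:2]*1000).astype(np.float32),cv2.DIST_HUBER,0,.01,.01).ravel())
    w=(z>.03)&(z<.043)&(x>.4)&(x<.65)&(y<-.02)&(y>-.4)&(H[...,0]>8)&(H[...,0]<30); p=P[w]; print(" rack",len(p),cv2.minAreaRect((p[:,:2]*1000).astype(np.float32)))
    b=(z>.06)&(z<.095)&(x>.45)&(x<.65)&(y<-.03)&(y>-.4)&((H[...,0]<12)|(H[...,0]>170)); n,L,st,c=cv2.connectedComponentsWithStats(b.astype(np.uint8))
    for i in range(1,n):
        if st[i,4]>8: 
            q=P[L==i]; q=q[q[:,2]>.078]
            if len(q): print("  blank",st[i,4],q.mean(0).round(4),q.min(0).round(3),q.max(0).round(3),c[i])
    k=(z>.115)&(z<.18)&(x>.4)&(x<.7)&(y<.35)&(y>.05);n,L,st,c=cv2.connectedComponentsWithStats(k.astype(np.uint8))
    for i in range(1,n):
        if st[i,4]>8: q=P[L==i]; q=q[q[:,2]>q[:,2].max()-.006];print("  tall",len(q),q.mean(0).round(4),cv2.minAreaRect((q[:,:2]*1000).astype(np.float32)))
    k=(z>.07)&(z<.084)&(x>.4)&(x<.7)&(y<.35)&(y>.05);p=P[k];print(" bar",len(p),cv2.minAreaRect((p[:,:2]*1000).astype(np.float32)))
save(t,"topc",(170,130,380,260),3.8)
```

```text
top base ((450.8793029785156, 168.73794555664062), (856.4249877929688, 88.51873016357422), 86.85172271728516) 0.015155722554908602
 guard [0.4506 0.1683 0.1118] ((451.2486877441406, 169.2061309814453), (50.38565444946289, 63.90717315673828), 87.30372619628906)
 alu 1135 ((448.3429870605469, 119.8798828125), (760.4734497070312, 32.337955474853516), 86.86151885986328) [5.5096801e-02 9.9848104e-01 4.5374527e+02 1.2254555e+02]
 rack 1357 ((538.4139404296875, -183.84768676757812), (318.2697448730469, 232.9892120361328), 87.55117797851562)
  blank 60 [ 0.6073 -0.1042  0.087 ] [ 0.576 -0.109  0.078] [ 0.644 -0.101  0.094] [298.6        172.08333333]
  blank 69 [ 0.6107 -0.1542  0.0858] [ 0.575 -0.16   0.078] [ 0.644 -0.149  0.094] [313.         172.15942029]
  blank 71 [ 0.609  -0.2041  0.086 ] [ 0.577 -0.209  0.08 ] [ 0.645 -0.198  0.093] [327.3943662 172.4084507]
  blank 78 [ 0.6094 -0.3038  0.0862] [ 0.577 -0.309  0.078] [ 0.645 -0.297  0.094] [356.14102564 172.37179487]
  tall 24 [0.6865 0.198  0.1348] ((686.0607299804688, 199.36431884765625), (43.682552337646484, 16.24803352355957), 77
[... 1191 characters left out ...]
312  0.078] [ 0.648 -0.302  0.094] [198.84 282.04]
  tall 74 [0.613  0.2069 0.1629] ((612.2993774414062, 208.62808227539062), (50.87721633911133, 29.909408569335938), 82.29895782470703)
  tall 37 [0.4359 0.1662 0.116 ] ((437.4467468261719, 167.64064025878906), (50.003501892089844, 36.788665771484375), 85.76702880859375)
  tall 30 [0.4695 0.1574 0.1162] ((466.38885498046875, 160.1071319580078), (31.098983764648438, 41.38334274291992), 55.455894470214844)
  tall 53 [0.6891 0.1966 0.1328] ((688.1207275390625, 196.82321166992188), (53.928958892822266, 19.831043243408203), 81.13595581054688)
 bar 387 ((550.0294799804688, 210.76377868652344), (184.6645050048828, 297.4365234375), 87.77991485595703)
```

View pics/topc.png

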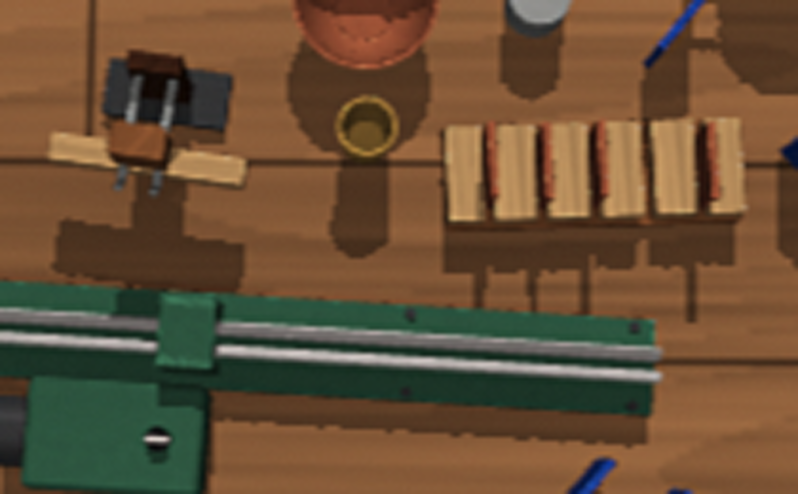

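The crop shows blanks in four slots, with slot 4 from the left (px ≈645,170) empty. The stick hangs on the fork at (140,140) with its bar roughly along world y. I'll go over the rack and take a close look with the wrist camera.

Emit:
{"method": "drive_tool", "body": {
  "steps": [
    [[40,40,20],[0,0,-0.05]],
    [[48,48,20],[0,0,-0.05]],
    [[48,48,20],[0,0,-0.05]],
    [[48,48,20],[0,0,-0.05]],
    [[48,48,20],[0,0,-0.05]],
    [[48,48,10],[0,0,-0.05]],
    [[48,48,0],[0,0,-0.045]],
    [[40,40,0],[0,0,0]]
  ],
  "claw": 0.15,
  "newtons": 25
}}

```text
t: 0.9
eef_pos: [0.504, -0.3053, 0.3032]
tool_rot: [-0.044, 3.141, 0.0]
ft_force: [-0.1, -1.7, 0.2]
gripper_width: 0.0385
finger_force: 0.0
```

Emit:
{"method": "drive_tool", "body": {
  "steps": [
    [[0,0,0],[0,0,0]],
    [[0,0,0],[0,0,0]]
  ]
}}

```text
t: 1.1
eef_pos: [0.5035, -0.3059, 0.3022]
tool_rot: [0.049, -3.14, -0.001]
ft_force: [0.4, -1.2, 0.3]
gripper_width: 0.0375
finger_force: 0.0
```

Run:
```python
from h import *
f=grab("wrist");save(f,"w1",k=1.5);np.save("w1.npy",f,allow_pickle=True)
s=manip.get_state();print(s["t"],s["eef_pos"],R(s["tool_rot"]).round(3).tolist(),s["gripper_width"]);print(f["M"].round(3).tolist(),np.array(f["tool_from_camera"]).round(3).tolist())
```

```text
1.15 [ 0.50279465 -0.30684011  0.30248803] [[-1.0, -0.03, -0.001], [-0.03, 1.0, 0.0], [0.001, 0.0, -1.0]] 0.036888260938277566
[[-0.032, 0.958, 0.284, 0.424], [0.999, 0.03, 0.01, -0.308], [0.001, 0.284, -0.959, 0.465], [0.0, 0.0, 0.0, 1.0]] [[0.0, -0.958, -0.286, 0.079], [1.0, 0.0, 0.0, 0.0], [0.0, -0.286, 0.958, -0.162], [0.0, 0.0, 0.0, 1.0]]
```

View pics/w1.png

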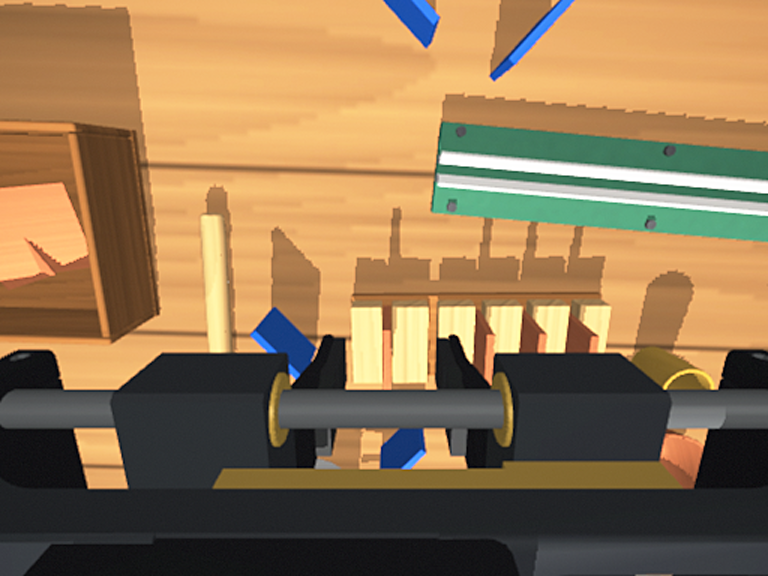

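The wrist view shows the rack at (480,340) with its front edge at v≈300, the blanks in slots 2 to 5 from the left with some hidden by the fingers, and the infeed end at (437,170). Now I'll compute the rack and infeed poses from this view.

Run:
```python
from h import *
f=np.load("w1.npy",allow_pickle=True).item();P=f["P"];x,y,z=[P[...,i] for i in range(3)]
H=cv2.cvtColor(f["image"],cv2.COLOR_RGB2HSV)
w=(z>.033)&(z<.041)&(x>.5)&(x<.66)&(y<-.03)&(y>-.37)
v,u=np.nonzero(w);pts=P[w]
edge=[]
for c in np.unique(u):
    q=pts[u==c]; 
    if len(q)>10: edge.append(q[q[:,0].argmin()])
e=np.array(edge);k=np.polyfit(e[:,1],e[:,0],1);r=e[:,0]-np.polyval(k,e[:,1]);m=abs(r)<.002;k=np.polyfit(e[m,1],e[m,0],1);print("edge x=",k,len(e),m.sum(),"y",pts[:,1].min(),pts[:,1].max(),"z",np.median(pts[:,2]))
# wood column gaps along a line
for row in (212,225):
    s=w[row];d=np.flatnonzero(np.diff(s.astype(int)));print(row,[(int(i),P[row,i+ (1 if not s[i] else 0)].round(4).tolist()) for i in d])
b=(z>.05)&(z<.095)&(x>.5)&(y<-.05)&(y>-.36)&((H[...,0]<12)|(H[...,0]>170));n,L,st,c=cv2.connectedComponentsWithStats(b.astype(np.uint8))
for i in range(1,n):
    if st[i,4]>20: q=P[L==i];print("blank",st[i].tolist(),q.min(0).round(4),q.max(0).round(4))
a=(H[...,1]<60)&(z>.043)&(z<.052)&(x>.35)&(x<.5);p=P[a];print("alu",cv2.fitLine((p[:,:2]*1000).astype(np.float32),cv2.DIST_HUBER,0,.01,.01).ravel(),p.min(0),p.max(0),np.median(p[:,2]))
g=(H[...,0]>60)&(H[...,0]<95)&(H[...,1]>80)&(z<.025);p=P[g];print("base",p.min(0),p.max(0))
for uu in (380,420,460,500):
    col=np.flatnonzero(a[:,uu] if uu<512 else []); 
    if len(col):print(uu,P[col[0],uu].round(4),P[col[-1],uu].round(4))
```

```text
edge x= [-0.03783003  0.55884367] 137 136 y -0.3449981517438174 -0.06722782085661991 z 0.03758741871505927
212 [(233, [0.5844, -0.3449, 0.0364]), (254, [0.5824, -0.3128, 0.039]), (261, [0.5825, -0.3, 0.0379]), (285, [0.5816, -0.2631, 0.037]), (292, [0.581, -0.2504, 0.0376]), (316, [0.5798, -0.2136, 0.0377]), (317, [0.5795, -0.2105, 0.0383]), (318, [0.5795, -0.2105, 0.0383]), (323, [0.58, -0.2003, 0.036]), (349, [0.5781, -0.1608, 0.0379]), (354, [0.5781, -0.1509, 0.037]), (406, [0.5753, -0.0694, 0.0375])]
225 [(234, [0.6061, -0.343, 0.0384]), (254, [0.6061, -0.3123, 0.0361]), (261, [0.6054, -0.2992, 0.0368]), (285, [0.6038, -0.2619, 0.0377]), (291, [0.6041, -0.2504, 0.0362]), (298, [0.6036, -0.2406, 0.0365]), (305, [0.6026, -0.2279, 0.038]), (315, [0.6022, -0.2133, 0.0378]), (316, [0.6026, -0.2097, 0.0367]), (317, [0.6026, -0.2097, 0.0367]), (329, [0.6008, -0.1894, 0.0394]), (348, [0.6004, -0.1598, 0.0381]), (364, [0.6003, -0.1315, 0.0363]), (379, [0.5984, -0.11, 0.0391]), (399, [0.5977, -0.0755, 0.0383]), (404, [0.5982, -0.068, 0.0365])]
blank [255, 211, 6, 33, 96] [ 0.5762 -0.3109  0.0509] [ 0.6129 -0.3028  0.0889]
blank [318, 214, 12, 43, 257] [ 0.5772 -0.211   0.0501] [ 0.6318 -0.2016  0.0895]
blank [350, 214, 14, 22, 219] [ 0.5755 -0.1613  0.0504] [ 0.6112 -0.1543  0.089 ]
blank [381, 215, 18, 21, 251] [ 0.5762 -0.1115  0.05  ] [ 0.6109 -0.1042  0.0893]
alu [ 7.2501726e-02  9.9736828e-01  4.2946332e+02 -1.2838730e+02] [ 0.41215218 -0.26181923  0.04300488] [0.46089355 0.06034748 0.05063556] 0.04653782374835308
base [ 0.38394808 -0.26317645  0.00294284] [0.49014693 0.09556793 0.02192969]
380 [ 0.4192 -0.1387  0.0465] [ 0.4494 -0.1349  0.0484]
420 [ 0.4228 -0.0808  0.0459] [ 0.4533 -0.0756  0.0472]
460 [ 0.4251 -0.0235  0.0466] [ 0.4557 -0.017   0.0476]
500 [0.4288 0.0347 0.0468] [0.4596 0.043  0.0471]
```

Emit:
{"method": "drive_tool", "body": {
  "steps": [
    [[20,30,-20],[0,0,0.008]],
    [[20,35,-25],[0,0,0]],
    [[20,35,-25],[0,0,0]],
    [[20,35,-25],[0,0,0]],
    [[15,35,-25],[0,0,0]],
    [[13,30,-22],[0,0,0]],
    [[0,0,0],[0,0,0]],
    [[0,0,0],[0,0,0]]
  ]
}}

```text
t: 1.95
eef_pos: [0.6104, -0.108, 0.1605]
tool_rot: [0.057, -3.139, 0.001]
ft_force: [-0.0, -0.6, 1.3]
gripper_width: 0.0369
finger_force: 0.0
```

```bash
cat >> h.py <<'E'
def st():
    s=manip.get_state();r=R(s["tool_rot"]);print("t",s["t"],"tcp",(s["eef_pos"]*1000).round(1),"yawy",round(float(np.arctan2(r[1,1],r[0,1])),4),"tilt",r[2].round(3),"F",s["ft_force"].round(1),"w",round(s["gripper_width"]*1000,1),"ff",s["finger_force"],"q6",s["joint_positions"].round(2));return s
E
python3 - <<'E'
from h import *
st();f=grab("wrist");save(f,"w2",k=1.5);P=f["P"];x,y,z=[P[...,i] for i in range(3)]
H=cv2.cvtColor(f["image"],cv2.COLOR_RGB2HSV)
b=(z>.05)&(z<.095)&(x>.5)&(y<-.05)&(y>-.36)&((H[...,0]<12)|(H[...,0]>170));n,L,st_,c=cv2.connectedComponentsWithStats(b.astype(np.uint8))
for i in range(1,n):
    if st_[i,4]>20: q=P[L==i];print("blank",st_[i].tolist(),q.min(0).round(4),q.max(0).round(4))
E
```

```text
t 1.95 tcp [ 610.4 -108.   160.5] yawy 1.6072 tilt [ 0.002 -0.001 -1.   ] F [-0.  -0.6  1.3] w 36.9 ff 0.0 q6 [ 0.09  0.42 -0.09  0.   -1.06 -1.62]
blank [19, 150, 53, 82, 2868] [ 0.576  -0.3123  0.05  ] [ 0.6449 -0.2994  0.0891]
blank [140, 155, 30, 81, 1699] [ 0.5772 -0.2104  0.05  ] [ 0.6463 -0.1999  0.0893]
blank [199, 155, 19, 83, 1160] [ 0.5751 -0.1608  0.0502] [ 0.6442 -0.1504  0.0892]
blank [258, 158, 9, 82, 699] [ 0.5761 -0.111   0.0509] [ 0.645  -0.1012  0.0894]
blank [304, 305, 5, 8, 25] [ 0.7366 -0.0543  0.0506] [ 0.7476 -0.0502  0.0613]
```

View pics/w2.png

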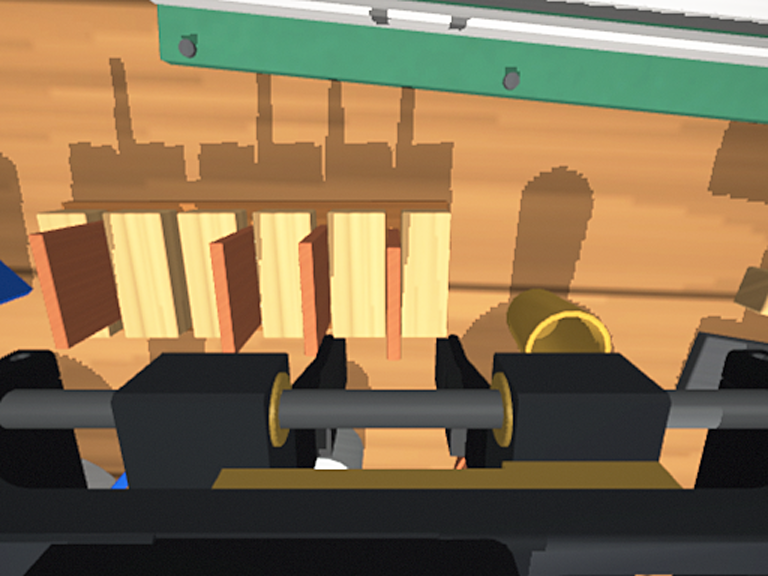

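The view shows the target blank at (393,295), centred between the fingers, with its neighbours clear. I'll descend and grip it.

Emit:
{"method": "drive_tool", "body": {
  "steps": [
    [[0,2,-30],[0,0,0]],
    [[0,0,-30],[0,0,0]],
    [[0,0,-30],[0,0,0]],
    [[0,0,-15],[0,0,0]],
    [[0,0,0],[0,0,0]],
    [[0,0,0],[0,0,0]]
  ]
}}

```text
t: 2.6
eef_pos: [0.6115, -0.1066, 0.0575]
tool_rot: [-0.055, 3.139, -0.001]
ft_force: [-0.1, -0.8, 0.1]
gripper_width: 0.037
finger_force: 0.0
```

Emit:
{"method": "drive_tool", "body": {
  "steps": [
    [[0,0,0],[0,0,0]],
    [[0,0,0],[0,0,0]],
    [[0,0,0],[0,0,0]],
    [[0,0,0],[0,0,0]],
    [[0,0,0],[0,0,0]]
  ],
  "claw": 1,
  "newtons": 30
}}

```text
t: 3.1
eef_pos: [0.6111, -0.1051, 0.0564]
tool_rot: [-0.058, 3.141, -0.0]
ft_force: [0.2, -0.4, 1.6]
gripper_width: 0.0077
finger_force: 30.0
```

Emit:
{"method": "drive_tool", "body": {
  "steps": [
    [[0,0,20],[0,0,0]],
    [[0,0,30],[0,0,0]],
    [[0,0,30],[0,0,0]],
    [[0,0,25],[0,0,0]],
    [[-10,10,10],[0,0,0.12]],
    [[-15,18,0],[0,0,0.15]],
    [[-17,20,0],[0,0,0.15]],
    [[-17,20,0],[0,0,0.15]]
  ]
}}

```text
t: 3.9
eef_pos: [0.55, -0.0365, 0.1695]
tool_rot: [0.945, -2.993, -0.002]
ft_force: [1.0, 0.5, -4.3]
gripper_width: 0.0077
finger_force: 30.0
```

Emit:
{"method": "drive_tool", "body": {
  "steps": [
    [[-17,20,0],[0,0,0.15]],
    [[-17,20,0],[0,0,0.15]],
    [[-17,20,0],[0,0,0.15]],
    [[-17,20,0],[0,0,0.15]],
    [[-17,20,0],[0,0,0.15]],
    [[-17,20,0],[0,0,0.15]],
    [[0,0,0],[0,0,0.007]],
    [[0,0,0],[0,0,0]]
  ]
}}

```text
t: 4.7
eef_pos: [0.449, 0.0831, 0.1704]
tool_rot: [2.157, -2.282, -0.001]
ft_force: [0.8, -0.7, -4.9]
gripper_width: 0.008
finger_force: 30.0
```

Run:
```python
from h import *
st()
f=grab("wrist");save(f,"w3",k=1.5)
```

```text
t 4.7 tcp [449.   83.1 170.4] yawy 3.0851 tilt [ 0.     0.001 -1.   ] F [ 0.8 -0.7 -4.9] w 8.0 ff 29.971590552013367 q6 [ 0.54  0.15 -0.46 -0.   -0.96 -0.6 ]
```

View pics/w3.png

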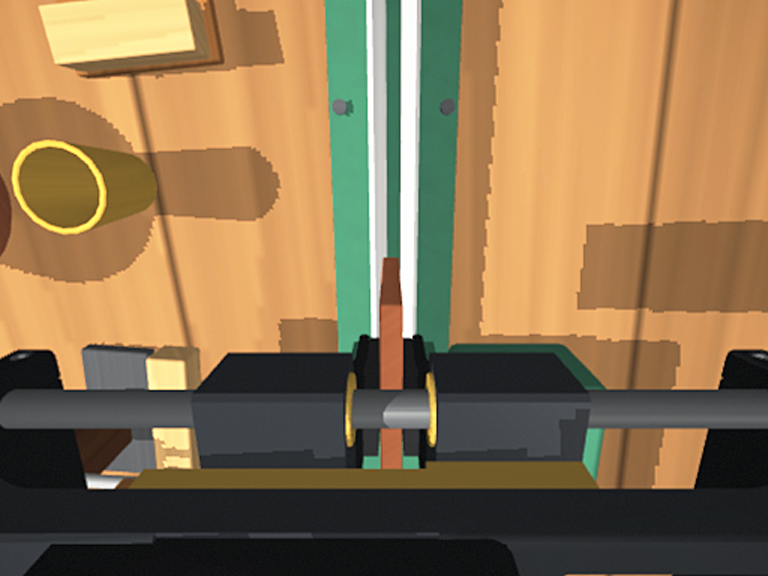

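The blank hangs in line with the track, with its lower end at (390,265) between the guides. I'll shift x by −3 mm and lower it.

Emit:
{"method": "drive_tool", "body": {
  "steps": [
    [[-3,0,-20],[0,0,0]],
    [[0,0,-25],[0,0,0]],
    [[0,0,-20],[0,0,0]],
    [[0,0,-10],[0,0,0]],
    [[0,0,-10],[0,0,0]],
    [[0,0,0],[0,0,0]]
  ]
}}

```text
t: 5.35
eef_pos: [0.4466, 0.0823, 0.0851]
tool_rot: [2.154, -2.283, -0.001]
ft_force: [-0.8, -0.5, -4.0]
gripper_width: 0.0083
finger_force: 30.0
```

Emit:
{"method": "drive_tool", "body": {
  "steps": [
    [[0,0,-8],[0,0,0]],
    [[0,0,-8],[0,0,0]],
    [[0,0,-5],[0,0,0]],
    [[0,0,-2],[0,0,0]],
    [[0,0,0],[0,0,0]]
  ]
}}

```text
t: 5.85
eef_pos: [0.4469, 0.0829, 0.0628]
tool_rot: [2.157, -2.283, -0.0]
ft_force: [1.1, 0.5, -3.7]
gripper_width: 0.0077
finger_force: 30.0
```

Run:
```python
from h import *
st()
```

```text
t 5.85 tcp [446.9  82.9  62.8] yawy 3.0847 tilt [ 0.  0. -1.] F [ 1.1  0.5 -3.7] w 7.7 ff 29.999890392646194 q6 [ 0.54  0.3  -0.61  0.   -0.67 -0.6 ]
```

Emit:
{"method": "drive_tool", "body": {
  "steps": [
    [[0,0,-2],[0,0,0]],
    [[0,0,-1],[0,0,0]],
    [[0,0,-0.5],[0,0,0]],
    [[0,0,0],[0,0,0]]
  ]
}}

```text
t: 6.25
eef_pos: [0.4469, 0.0829, 0.0595]
tool_rot: [-2.157, 2.284, -0.0]
ft_force: [0.3, 0.1, -4.6]
gripper_width: 0.0076
finger_force: 30.0
```

Emit:
{"method": "drive_tool", "body": {
  "steps": [
    [[0,0,0],[0,0,0]],
    [[0,0,0],[0,0,0]],
    [[0,0,0],[0,0,0]],
    [[0,0,20],[0,0,0]],
    [[0,0,30],[0,0,0]],
    [[0,0,30],[0,0,0]],
    [[0,0,20],[0,0,0]],
    [[0,0,0],[0,0,0]]
  ],
  "claw": 0.15
}}

```text
t: 7.05
eef_pos: [0.4491, 0.0838, 0.1629]
tool_rot: [-2.153, 2.277, -0.004]
ft_force: [0.8, 0.5, 0.2]
gripper_width: 0.037
finger_force: 0.0
```

Emit:
{"method": "drive_tool", "body": {
  "steps": [
    [[13,-20,0],[0,0,-0.147]],
    [[16,-24,0],[0,0,-0.15]],
    [[16,-24,0],[0,0,-0.15]],
    [[16,-24,0],[0,0,-0.15]],
    [[17,-24,0],[0,0,-0.15]],
    [[17,-24,0],[0,0,-0.15]],
    [[17,-24,0],[0,0,-0.15]],
    [[17,-24,0],[0,0,-0.15]]
  ]
}}

```text
t: 7.85
eef_pos: [0.5761, -0.1062, 0.1584]
tool_rot: [0.485, -3.102, -0.0]
ft_force: [1.1, 0.9, -0.1]
gripper_width: 0.0369
finger_force: 0.0
```

Emit:
{"method": "drive_tool", "body": {
  "steps": [
    [[17,-25,0],[0,0,-0.15]],
    [[17,-25,0],[0,0,-0.13]],
    [[0,0,0],[0,0,0]],
    [[0,0,0],[0,0,0]]
  ]
}}

```text
t: 8.25
eef_pos: [0.6093, -0.1555, 0.158]
tool_rot: [0.057, -3.139, -0.001]
ft_force: [0.5, -0.2, 0.3]
gripper_width: 0.037
finger_force: 0.0
```

```bash
cat >> h.py <<'E'
def blanks(n,lo=.05,pr=True):
    f=grab(n);P=f["P"];x,y,z=[P[...,i] for i in range(3)]
    H=cv2.cvtColor(f["image"],cv2.COLOR_RGB2HSV)
    b=(z>lo)&(z<.1)&(x>.38)&(x<.68)&(y<.62)&(y>-.36)&((H[...,0]<10)|(H[...,0]>172))&(H[...,1]>90)
    k,L,s_,c=cv2.connectedComponentsWithStats(b.astype(np.uint8))
    for i in range(1,k):
        if s_[i,4]>12:
            q=P[L==i]; print(n,s_[i].tolist(),(q.min(0)*1000).round(0),(q.max(0)*1000).round(0))
    return f
E
python3 - <<'E'
from h import *
st(); blanks("wrist"); blanks("scene")
E
```

```text
t 8.25 tcp [ 609.3 -155.5  158. ] yawy 1.6072 tilt [ 0.002  0.001 -1.   ] F [ 0.5 -0.2  0.3] w 37.0 ff 0.0 q6 [ 0.01  0.44 -0.07 -0.   -1.06 -1.54]
wrist [75, 154, 42, 67, 745] [ 576. -310.   50.] [ 639. -300.   88.]
wrist [196, 159, 17, 23, 149] [ 577. -210.   51.] [ 594. -202.   88.]
wrist [255, 159, 9, 8, 39] [ 575. -161.   54.] [ 576. -154.   88.]
wrist [205, 183, 9, 17, 77] [ 593. -203.   50.] [ 612. -202.   88.]
wrist [255, 183, 1, 23, 23] [ 590. -160.   85.] [ 611. -160.   89.]
wrist [206, 201, 3, 11, 22] [ 608. -202.   79.] [ 618. -201.   88.]
wrist [207, 202, 8, 37, 121] [ 617. -202.   51.] [ 643. -201.   88.]
wrist [255, 207, 1, 16, 16] [ 612. -160.   86.] [ 626. -159.   88.]
wrist [95, 216, 22, 20, 95] [ 633. -302.   51.] [ 644. -300.   88.]
wrist [94, 220, 7, 5, 16] [ 631. -302.   79.] [ 636. -301.   87.]
scene [224, 241, 20, 21, 177] [ 578. -163.   50.] [ 646. -154.   94.]
scene [213, 252, 21, 20, 162] [ 579. -212.   50.] [ 648. -205.   94.]
scene [188, 274, 22, 21, 177] [ 577. -313.   50.] [ 648. -304.   91.]
```

Emit:
{"method": "drive_tool", "body": {
  "steps": [
    [[1,-1,-30],[0,0,0]],
    [[0,0,-30],[0,0,0]],
    [[0,0,-27],[0,0,0]],
    [[0,0,-15],[0,0,0]],
    [[0,0,0],[0,0,0]],
    [[0,0,0],[0,0,0]]
  ]
}}

```text
t: 8.95
eef_pos: [0.6111, -0.1555, 0.0582]
tool_rot: [-0.061, 3.141, -0.001]
ft_force: [0.3, -0.5, -0.3]
gripper_width: 0.037
finger_force: 0.0
```

Emit:
{"method": "drive_tool", "body": {
  "steps": [
    [[0,0,0],[0,0,0]],
    [[0,0,0],[0,0,0]],
    [[0,0,0],[0,0,0]],
    [[0,0,0],[0,0,0]],
    [[0,0,0],[0,0,0]]
  ],
  "claw": 1
}}

```text
t: 9.45
eef_pos: [0.6111, -0.1563, 0.0579]
tool_rot: [-0.058, 3.141, -0.0]
ft_force: [-0.1, -0.8, 1.6]
gripper_width: 0.008
finger_force: 30.0
```

Emit:
{"method": "drive_tool", "body": {
  "steps": [
    [[0,0,20],[0,0,0]],
    [[0,0,30],[0,0,0]],
    [[0,0,30],[0,0,0]],
    [[0,0,25],[0,0,0]],
    [[-15,15,0],[0,0,0.14]],
    [[-17,16,0],[0,0,0.15]],
    [[-17,16,0],[0,0,0.15]],
    [[-17,16,0],[0,0,0.15]]
  ]
}}

```text
t: 10.25
eef_pos: [0.5432, -0.0926, 0.1614]
tool_rot: [0.976, -2.984, -0.002]
ft_force: [-0.0, 0.7, -3.4]
gripper_width: 0.0073
finger_force: 30.0
```

Emit:
{"method": "drive_tool", "body": {
  "steps": [
    [[-17,16,0],[0,0,0.15]],
    [[-17,16,0],[0,0,0.15]],
    [[-17,17,0],[0,0,0.15]],
    [[-17,17,0],[0,0,0.15]],
    [[-17,17,0],[0,0,0.15]],
    [[-18,17,0],[0,0,0.137]],
    [[0,0,0],[0,0,0]],
    [[0,0,0],[0,0,0]]
  ]
}}

```text
t: 11.05
eef_pos: [0.4415, 0.007, 0.1624]
tool_rot: [2.157, -2.284, -0.0]
ft_force: [0.6, -0.5, -3.3]
gripper_width: 0.008
finger_force: 30.0
```

Run:
```python
from h import *
s=st();p=s["eef_pos"];print("my",(p[1]-.1687)/.9985,"xtarget",.451+.0555*(p[1]-.1687)/.9985)
blanks("top");blanks("scene")
```

```text
t 11.05 tcp [441.5   7.  162.4] yawy 3.0842 tilt [-0.  0. -1.] F [ 0.6 -0.5 -3.3] w 8.0 ff 29.99616962391883 q6 [ 0.39  0.13 -0.51 -0.   -0.93 -0.44]
my -0.1619381562174661 xtarget 0.44201243232993065
top [325, 162, 5, 21, 68] [ 577. -208.   53.] [ 644. -199.   94.]
top [354, 162, 5, 21, 84] [ 577. -309.   50.] [ 645. -299.   93.]
scene [231, 184, 15, 17, 104] [442.  48.  50.] [454. 121.  95.]
scene [213, 252, 21, 20, 160] [ 578. -212.   50.] [ 648. -203.   94.]
scene [188, 274, 22, 21, 188] [ 576. -312.   50.] [ 647. -304.   92.]
```

Emit:
{"method": "drive_tool", "body": {
  "steps": [
    [[0.5,0,-25],[0,0,0]],
    [[0,0,-25],[0,0,0]],
    [[0,0,-15],[0,0,0]],
    [[0,0,-10],[0,0,0]],
    [[0,0,-10],[0,0,0]],
    [[0,0,-8],[0,0,0]],
    [[0,0,0],[0,0,0]]
  ]
}}

```text
t: 11.85
eef_pos: [0.442, 0.0066, 0.0687]
tool_rot: [2.155, -2.283, -0.001]
ft_force: [-0.2, 1.0, -3.0]
gripper_width: 0.008
finger_force: 30.0
```

Emit:
{"method": "drive_tool", "body": {
  "steps": [
    [[0,0,-4],[0,0,0]],
    [[0,0,-2],[0,0,0]],
    [[0,0,0],[0,0,0]],
    [[0,0,0],[0,0,0]]
  ]
}}

```text
t: 12.25
eef_pos: [0.4426, 0.007, 0.0638]
tool_rot: [-2.157, 2.283, -0.0]
ft_force: [-0.5, -0.3, -3.1]
gripper_width: 0.0081
finger_force: 30.0
```

Emit:
{"method": "drive_tool", "body": {
  "steps": [
    [[0.1,2,0],[0,0,0]],
    [[0.1,2,0],[0,0,0]],
    [[0.1,2,0],[0,0,0]],
    [[0,0,0],[0,0,0]]
  ]
}}

```text
t: 12.65
eef_pos: [0.4429, 0.0132, 0.0636]
tool_rot: [-2.158, 2.283, -0.0]
ft_force: [0.2, 0.3, -3.0]
gripper_width: 0.0077
finger_force: 30.0
```

Run:
```python
from h import *
st();blanks("scene")
```

```text
t 12.65 tcp [442.9  13.2  63.6] yawy 3.0851 tilt [-0. -0. -1.] F [ 0.2  0.3 -3. ] w 7.7 ff 29.996452806517482 q6 [ 0.4   0.28 -0.63  0.   -0.66 -0.46]
scene [229, 194, 6, 9, 32] [445.  20.  53.] [458.  61.  94.]
scene [217, 196, 12, 15, 59] [437. -24.  50.] [456.  25.  97.]
scene [213, 252, 20, 19, 159] [ 579. -212.   50.] [ 648. -204.   93.]
scene [189, 274, 21, 21, 173] [ 578. -312.   50.] [ 647. -304.   93.]
```

Emit:
{"method": "drive_tool", "body": {
  "steps": [
    [[0.1,1,-2],[0,0,0]],
    [[0.1,1,-1],[0,0,0]],
    [[0,0,0],[0,0,0]]
  ]
}}

```text
t: 13.0
eef_pos: [0.4428, 0.0143, 0.0608]
tool_rot: [2.157, -2.282, 0.001]
ft_force: [-1.0, -3.4, 2.4]
gripper_width: 0.0081
finger_force: 30.0
```

Emit:
{"method": "drive_tool", "body": {
  "steps": [
    [[0,0,0],[0,0,0]],
    [[0,0,0],[0,0,0]],
    [[0,0,0],[0,0,0]],
    [[0,0,20],[0,0,0]],
    [[0,0,30],[0,0,0]],
    [[0,0,30],[0,0,0]],
    [[0,0,20],[0,0,0]],
    [[0,0,0],[0,0,0]]
  ],
  "claw": 0.15
}}

```text
t: 13.8
eef_pos: [0.4451, 0.0157, 0.1635]
tool_rot: [-2.153, 2.278, -0.005]
ft_force: [0.4, -0.4, -0.6]
gripper_width: 0.0365
finger_force: 0.0
```

Run:
```python
from h import *
st();blanks("scene")
```

```text
t 13.8 tcp [445.1  15.7 163.5] yawy 3.0853 tilt [-0.003 -0.007 -1.   ] F [ 0.4 -0.4 -0.6] w 36.5 ff 0.0 q6 [ 0.4   0.13 -0.51  0.   -0.93 -0.46]
scene [218, 183, 27, 28, 227] [439. -21.  51.] [455. 116.  95.]
scene [213, 252, 21, 20, 165] [ 579. -212.   50.] [ 648. -203.   92.]
scene [188, 274, 22, 21, 182] [ 577. -311.   50.] [ 647. -304.   92.]
```

The second blank is in contact with the first and the row spans y ≈ −21 to 119 mm. Now the third.

Emit:
{"method": "drive_tool", "body": {
  "steps": [
    [[13,-19,0],[0,0,-0.147]],
    [[17,-22,0],[0,0,-0.15]],
    [[17,-22,0],[0,0,-0.15]],
    [[17,-22,0],[0,0,-0.15]],
    [[17,-22,0],[0,0,-0.15]],
    [[17,-22,0],[0,0,-0.15]],
    [[17,-22,0],[0,0,-0.15]],
    [[17,-22,0],[0,0,-0.15]]
  ]
}}

```text
t: 14.65
eef_pos: [0.5748, -0.1589, 0.1585]
tool_rot: [0.485, -3.101, -0.002]
ft_force: [1.1, 0.1, 0.2]
gripper_width: 0.0371
finger_force: 0.0
```

Emit:
{"method": "drive_tool", "body": {
  "steps": [
    [[17,-22,0],[0,0,-0.15]],
    [[17,-25,0],[0,0,-0.13]],
    [[0,0,0],[0,0,0]],
    [[0,0,0],[0,0,0]]
  ]
}}

```text
t: 15.05
eef_pos: [0.6081, -0.2053, 0.1582]
tool_rot: [0.057, -3.138, -0.002]
ft_force: [0.1, 0.9, 0.4]
gripper_width: 0.0368
finger_force: 0.0
```

Run:
```python
from h import *
st(); blanks("wrist"); blanks("scene")
```

```text
t 15.05 tcp [ 608.1 -205.3  158.2] yawy 1.6073 tilt [ 0.004  0.001 -1.   ] F [0.1 0.9 0.4] w 36.8 ff 0.0 q6 [-0.07  0.46 -0.03 -0.   -1.08 -1.46]
wrist [490, 0, 9, 10, 29] [437. -22.  50.] [444. -19.  61.]
wrist [500, 1, 5, 7, 14] [440. -21.  63.] [444. -19.  67.]
wrist [494, 1, 18, 13, 46] [443. -21.  50.] [445. -11.  72.]
wrist [135, 157, 27, 43, 363] [ 576. -310.   50.] [ 609. -302.   88.]
wrist [255, 162, 9, 9, 48] [ 577. -211.   51.] [ 578. -204.   88.]
wrist [144, 193, 22, 43, 307] [ 609. -308.   50.] [ 645. -300.   89.]
wrist [263, 209, 1, 15, 15] [ 613. -202.   86.] [ 626. -202.   89.]
scene [213, 252, 21, 20, 160] [ 580. -212.   50.] [ 647. -203.   92.]
scene [188, 274, 22, 21, 173] [ 578. -312.   50.] [ 647. -304.   93.]
```

Emit:
{"method": "drive_tool", "body": {
  "steps": [
    [[3,-1,-30],[0,0,0]],
    [[0,0,-30],[0,0,0]],
    [[0,0,-27],[0,0,0]],
    [[0,0,-15],[0,0,0]],
    [[0,0,0],[0,0,0]],
    [[0,0,0],[0,0,0]]
  ]
}}

```text
t: 15.75
eef_pos: [0.612, -0.2056, 0.0591]
tool_rot: [-0.06, 3.141, -0.001]
ft_force: [0.2, 0.1, 0.3]
gripper_width: 0.0369
finger_force: 0.0
```

Emit:
{"method": "drive_tool", "body": {
  "steps": [
    [[0,0,0],[0,0,0]],
    [[0,0,0],[0,0,0]],
    [[0,0,0],[0,0,0]],
    [[0,0,0],[0,0,0]],
    [[0,0,0],[0,0,0]]
  ],
  "claw": 1
}}

```text
t: 16.25
eef_pos: [0.612, -0.2064, 0.0589]
tool_rot: [-0.058, 3.141, -0.001]
ft_force: [-0.6, -0.1, 0.9]
gripper_width: 0.0076
finger_force: 30.0
```

Emit:
{"method": "drive_tool", "body": {
  "steps": [
    [[0,0,20],[0,0,0]],
    [[0,0,30],[0,0,0]],
    [[0,0,30],[0,0,0]],
    [[0,0,25],[0,0,0]],
    [[-16,14,0],[0,0,0.14]],
    [[-17,14,0],[0,0,0.15]],
    [[-17,14,0],[0,0,0.15]],
    [[-17,14,0],[0,0,0.15]]
  ]
}}

```text
t: 17.05
eef_pos: [0.5431, -0.1495, 0.1622]
tool_rot: [0.976, -2.984, -0.003]
ft_force: [-0.1, 0.5, -4.6]
gripper_width: 0.0078
finger_force: 30.0
```

Emit:
{"method": "drive_tool", "body": {
  "steps": [
    [[-17,14,0],[0,0,0.15]],
    [[-18,15,0],[0,0,0.15]],
    [[-18,15,0],[0,0,0.15]],
    [[-18,15,0],[0,0,0.15]],
    [[-18,15,0],[0,0,0.15]],
    [[-18,15,0],[0,0,0.137]],
    [[0,0,0],[0,0,0]],
    [[0,0,0],[0,0,0]]
  ]
}}

```text
t: 17.85
eef_pos: [0.4375, -0.061, 0.1633]
tool_rot: [2.157, -2.284, -0.0]
ft_force: [-0.3, 0.3, -3.2]
gripper_width: 0.0079
finger_force: 30.0
```

Run:
```python
from h import *
s=st();p=s["eef_pos"];print("my",(p[1]-.1687)/.9985,"xtarget",.451+.0555*(p[1]-.1687)/.9985)
blanks("top");blanks("scene")
```

```text
t 17.85 tcp [437.5 -61.  163.3] yawy 3.084 tilt [-0.  0. -1.] F [-0.3  0.3 -3.2] w 7.9 ff 29.996391660533845 q6 [ 0.23  0.13 -0.51 -0.   -0.93 -0.29]
my -0.230029855507989 xtarget 0.4382333430193066
top [353, 162, 6, 22, 87] [ 577. -309.   50.] [ 645. -299.   93.]
scene [218, 183, 28, 28, 213] [438. -21.  50.] [455. 117.  96.]
scene [188, 274, 22, 21, 180] [ 577. -312.   50.] [ 647. -303.   92.]
```

Emit:
{"method": "drive_tool", "body": {
  "steps": [
    [[0.7,0,-25],[0,0,0]],
    [[0,0,-25],[0,0,0]],
    [[0,0,-15],[0,0,0]],
    [[0,0,-10],[0,0,0]],
    [[0,0,-10],[0,0,0]],
    [[0,0,-8],[0,0,0]],
    [[0,0,0],[0,0,0]]
  ]
}}

```text
t: 18.65
eef_pos: [0.4382, -0.0613, 0.0697]
tool_rot: [2.156, -2.283, -0.002]
ft_force: [-0.8, -1.0, -3.7]
gripper_width: 0.0074
finger_force: 30.0
```

Emit:
{"method": "drive_tool", "body": {
  "steps": [
    [[0,0,-4],[0,0,0]],
    [[0,0,-2],[0,0,0]],
    [[0,0,-2],[0,0,0]],
    [[0,0,0],[0,0,0]],
    [[0,0,0],[0,0,0]]
  ]
}}

```text
t: 19.15
eef_pos: [0.4388, -0.0611, 0.0627]
tool_rot: [-2.157, 2.283, -0.0]
ft_force: [0.9, 0.7, -3.4]
gripper_width: 0.0077
finger_force: 30.0
```

Emit:
{"method": "drive_tool", "body": {
  "steps": [
    [[0.1,2,0],[0,0,0]],
    [[0.1,2,0],[0,0,0]],
    [[0.1,2,0],[0,0,0]],
    [[0.1,1,0],[0,0,0]],
    [[0.1,1,0],[0,0,0]]
  ]
}}

```text
t: 19.65
eef_pos: [0.439, -0.0534, 0.0627]
tool_rot: [2.157, -2.283, 0.0]
ft_force: [-0.0, -4.0, -1.9]
gripper_width: 0.0077
finger_force: 30.0
```

Emit:
{"method": "drive_tool", "body": {
  "steps": [
    [[0,0,-0.7],[0,0,0]],
    [[0,0,0],[0,0,0]]
  ]
}}

```text
t: 19.85
eef_pos: [0.4391, -0.0533, 0.0619]
tool_rot: [2.157, -2.284, 0.0]
ft_force: [-0.0, -3.4, -0.6]
gripper_width: 0.0078
finger_force: 30.0
```

Emit:
{"method": "drive_tool", "body": {
  "steps": [
    [[0,0,0],[0,0,0]],
    [[0,0,0],[0,0,0]],
    [[0,0,0],[0,0,0]],
    [[0,0,20],[0,0,0]],
    [[0,0,30],[0,0,0]],
    [[0,0,30],[0,0,0]],
    [[0,0,20],[0,0,0]],
    [[0,0,0],[0,0,0]]
  ],
  "claw": 0.15
}}

```text
t: 20.65
eef_pos: [0.4415, -0.0526, 0.165]
tool_rot: [-2.153, 2.278, -0.007]
ft_force: [-0.6, -0.4, 0.4]
gripper_width: 0.0369
finger_force: 0.0
```

Emit:
{"method": "drive_tool", "body": {
  "steps": [
    [[13,-21,0],[0,0,-0.147]],
    [[17,-25,0],[0,0,-0.15]],
    [[17,-25,0],[0,0,-0.15]],
    [[17,-25,0],[0,0,-0.15]],
    [[18,-26,0],[0,0,-0.15]],
    [[18,-26,0],[0,0,-0.15]],
    [[18,-26,0],[0,0,-0.15]],
    [[18,-26,0],[0,0,-0.15]]
  ]
}}

```text
t: 21.45
eef_pos: [0.5755, -0.254, 0.1604]
tool_rot: [0.486, -3.102, -0.002]
ft_force: [1.1, 1.6, -0.1]
gripper_width: 0.037
finger_force: 0.0
```

Emit:
{"method": "drive_tool", "body": {
  "steps": [
    [[18,-26,0],[0,0,-0.15]],
    [[18,-27,0],[0,0,-0.13]],
    [[0,0,0],[0,0,0]],
    [[0,0,0],[0,0,0]]
  ]
}}

```text
t: 21.85
eef_pos: [0.6106, -0.3062, 0.1598]
tool_rot: [0.058, -3.138, -0.002]
ft_force: [0.0, 0.9, 0.1]
gripper_width: 0.0371
finger_force: 0.0
```

Run:
```python
from h import *
st(); blanks("wrist"); blanks("scene")
```

```text
t 21.85 tcp [ 610.6 -306.2  159.8] yawy 1.6074 tilt [ 0.003  0.001 -1.   ] F [0.  0.9 0.1] w 37.1 ff 0.0 q6 [-0.23  0.53  0.08 -0.   -1.13 -1.3 ]
wrist [256, 158, 9, 19, 56] [ 576. -311.   53.] [ 586. -303.   88.]
wrist [264, 206, 1, 19, 19] [ 613. -302.   86.] [ 629. -302.   89.]
scene [216, 184, 30, 23, 184] [442. -33.  50.] [454. 120.  96.]
scene [188, 274, 22, 21, 166] [ 576. -312.   50.] [ 646. -303.   94.]
```

Emit:
{"method": "drive_tool", "body": {
  "steps": [
    [[1,0,-30],[0,0,0]],
    [[0,0,-30],[0,0,0]],
    [[0,0,-28],[0,0,0]],
    [[0,0,-15],[0,0,0]],
    [[0,0,0],[0,0,0]],
    [[0,0,0],[0,0,0]]
  ]
}}

```text
t: 22.55
eef_pos: [0.6128, -0.3061, 0.06]
tool_rot: [-0.06, 3.14, -0.002]
ft_force: [0.4, 0.8, 0.7]
gripper_width: 0.0373
finger_force: 0.0
```

Emit:
{"method": "drive_tool", "body": {
  "steps": [
    [[0,0,0],[0,0,0]],
    [[0,0,0],[0,0,0]],
    [[0,0,0],[0,0,0]],
    [[0,0,0],[0,0,0]],
    [[0,0,0],[0,0,0]]
  ],
  "claw": 1
}}

```text
t: 23.05
eef_pos: [0.6123, -0.3064, 0.0592]
tool_rot: [-0.058, 3.14, -0.001]
ft_force: [-0.1, -1.0, 0.2]
gripper_width: 0.0075
finger_force: 30.0
```

Emit:
{"method": "drive_tool", "body": {
  "steps": [
    [[0,0,20],[0,0,0]],
    [[0,0,30],[0,0,0]],
    [[0,0,30],[0,0,0]],
    [[0,0,25],[0,0,0]],
    [[0,0,0],[0,0,0]]
  ]
}}

```text
t: 23.55
eef_pos: [0.614, -0.3069, 0.1677]
tool_rot: [-0.058, 3.134, -0.004]
ft_force: [1.3, 0.1, -2.1]
gripper_width: 0.0076
finger_force: 30.0
```

Run:
```python
from h import *
st(); f=blanks("scene");save(f,"s2",k=1.5); blanks("top")
```

```text
t 23.55 tcp [ 614.  -306.9  167.7] yawy 1.608 tilt [-0.007 -0.003 -1.   ] F [ 1.3  0.1 -2.1] w 7.6 ff 29.99464312568307 q6 [-0.23  0.52  0.09  0.   -1.13 -1.31]
scene [218, 183, 28, 23, 199] [440. -24.  50.] [455. 121.  95.]
top [232, 217, 62, 7, 198] [433. -83.  50.] [452. 124.  99.]
```

View pics/s2.png

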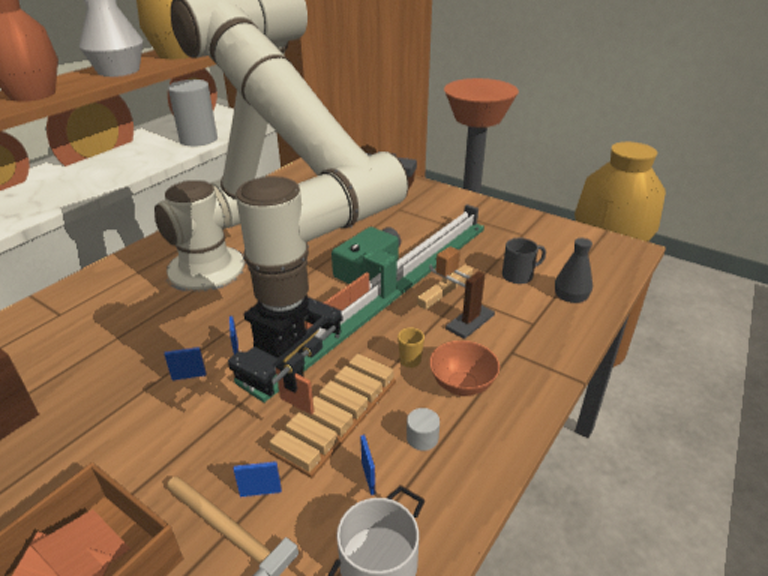

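The scene shows three blanks in the track, partly hidden by the gripper, and the fourth blank lifted at (297,390), with the rack empty. From the top camera the row spans y ≈ −88 to 122. I'll place the fourth blank.

Emit:
{"method": "drive_tool", "body": {
  "steps": [
    [[-16,16,0],[0,0,0.14]],
    [[-18,17,0],[0,0,0.15]],
    [[-18,18,0],[0,0,0.15]],
    [[-18,18,0],[0,0,0.15]],
    [[-18,18,0],[0,0,0.15]],
    [[-18,18,0],[0,0,0.15]],
    [[-18,18,0],[0,0,0.15]],
    [[-18,18,0],[0,0,0.15]]
  ]
}}

```text
t: 24.45
eef_pos: [0.4675, -0.1642, 0.1612]
tool_rot: [1.813, -2.561, -0.006]
ft_force: [-0.0, -0.2, -3.0]
gripper_width: 0.0075
finger_force: 30.0
```

Emit:
{"method": "drive_tool", "body": {
  "steps": [
    [[-18,18,0],[0,0,0.15]],
    [[-18,18,0],[0,0,0.137]],
    [[0,0,0],[0,0,0]],
    [[0,0,0],[0,0,0]]
  ]
}}

```text
t: 24.85
eef_pos: [0.433, -0.1289, 0.1625]
tool_rot: [2.156, -2.283, -0.003]
ft_force: [0.7, -0.5, -2.4]
gripper_width: 0.0077
finger_force: 30.0
```

Run:
```python
from h import *
s=st();p=s["eef_pos"];print("my",(p[1]-.1687)/.9985,"xtarget",.451+.0555*(p[1]-.1687)/.9985)
blanks("top");blanks("scene")
```

```text
t 24.85 tcp [ 433.  -128.9  162.5] yawy 3.0842 tilt [ 0.     0.003 -1.   ] F [ 0.7 -0.5 -2.4] w 7.7 ff 29.99457109719515 q6 [ 0.07  0.15 -0.49 -0.   -0.94 -0.13]
my -0.2980387403107896 xtarget 0.4344588499127512
scene [204, 183, 42, 37, 325] [434. -87.  51.] [455. 122.  96.]
```

Emit:
{"method": "drive_tool", "body": {
  "steps": [
    [[1.3,0,-25],[0,0,0]],
    [[0,0,-25],[0,0,0]],
    [[0,0,-15],[0,0,0]],
    [[0,0,-10],[0,0,0]],
    [[0,0,-10],[0,0,0]],
    [[0,0,-8],[0,0,0]],
    [[0,0,0],[0,0,0]]
  ]
}}

```text
t: 25.65
eef_pos: [0.4349, -0.1292, 0.0699]
tool_rot: [2.156, -2.283, -0.002]
ft_force: [-0.7, -0.4, -3.4]
gripper_width: 0.0079
finger_force: 30.0
```

Emit:
{"method": "drive_tool", "body": {
  "steps": [
    [[0,0,-4],[0,0,0]],
    [[0,0,-2],[0,0,0]],
    [[0,0,-1],[0,0,0]],
    [[0,0,0],[0,0,0]],
    [[0,0,0],[0,0,0]]
  ]
}}

```text
t: 26.15
eef_pos: [0.4357, -0.1291, 0.0641]
tool_rot: [-2.157, 2.283, -0.001]
ft_force: [-0.5, 0.7, -2.6]
gripper_width: 0.0078
finger_force: 30.0
```

Emit:
{"method": "drive_tool", "body": {
  "steps": [
    [[0.1,2,0],[0,0,0]],
    [[0.1,2,0],[0,0,0]],
    [[0.1,2,0],[0,0,0]],
    [[0.1,1,0],[0,0,0]],
    [[0.1,0,0],[0,0,0]]
  ]
}}

```text
t: 26.65
eef_pos: [0.436, -0.122, 0.0639]
tool_rot: [-2.158, 2.283, -0.0]
ft_force: [0.1, 0.1, -3.3]
gripper_width: 0.008
finger_force: 30.0
```

Emit:
{"method": "drive_tool", "body": {
  "steps": [
    [[0.1,1,-1],[0,0,0]],
    [[0.1,1,-1],[0,0,0]],
    [[0,0,0],[0,0,0]]
  ]
}}

```text
t: 26.95
eef_pos: [0.4364, -0.121, 0.0623]
tool_rot: [2.157, -2.283, 0.002]
ft_force: [0.5, -5.3, 0.6]
gripper_width: 0.0077
finger_force: 30.0
```

Emit:
{"method": "drive_tool", "body": {
  "steps": [
    [[0,0,0],[0,0,0]],
    [[0,0,0],[0,0,0]],
    [[0,0,0],[0,0,0]],
    [[0,0,20],[0,0,0]],
    [[0,0,30],[0,0,0]],
    [[0,0,30],[0,0,0]],
    [[0,0,20],[0,0,0]],
    [[0,0,0],[0,0,0]]
  ],
  "claw": 0.15
}}

```text
t: 27.75
eef_pos: [0.4384, -0.12, 0.1649]
tool_rot: [-2.154, 2.279, -0.008]
ft_force: [0.3, -0.0, -0.5]
gripper_width: 0.0365
finger_force: 0.0
```

Emit:
{"method": "drive_tool", "body": {
  "steps": [
    [[18,25,10],[0,0,-0.068]],
    [[22,30,15],[0,0,0]],
    [[22,30,15],[0,0,0]],
    [[22,30,15],[0,0,0]],
    [[22,30,15],[0,0,0]],
    [[22,30,15],[0,0,0]],
    [[22,30,15],[0,0,0]],
    [[22,30,15],[0,0,0]]
  ],
  "claw": -0.25
}}

```text
t: 28.55
eef_pos: [0.6085, 0.1164, 0.2761]
tool_rot: [2.078, -2.354, -0.001]
ft_force: [0.1, -0.4, 0.8]
gripper_width: 0.0543
finger_force: 0.0
```

Emit:
{"method": "drive_tool", "body": {
  "steps": [
    [[0,0,0],[0,0,0]],
    [[0,0,0],[0,0,0]]
  ]
}}

```text
t: 28.75
eef_pos: [0.6078, 0.1156, 0.2751]
tool_rot: [2.078, -2.353, -0.002]
ft_force: [-0.4, -0.3, -1.0]
gripper_width: 0.0546
finger_force: 0.0
```

Run:
```python
from h import *
st();f=grab("wrist");save(f,"w4",k=1.5);np.save("w4.npy",f,allow_pickle=True)
blanks("scene");blanks("top")
P=f["P"];x,y,z=[P[...,i] for i in range(3)]
for nm,k in (("head",(z>.153)&(z<.168)),("bar",(z>.066)&(z<.086)),("prong",(z>.103)&(z<.122)),("post",(z>.124)&(z<.136))):
    k=k&(x>.48)&(x<.72)&(y>.08)&(y<.34)
    m=cv2.morphologyEx(k.astype(np.uint8),cv2.MORPH_OPEN,np.ones((3,3))) if nm!="prong" else k.astype(np.uint8)
    n,L,s_,c=cv2.connectedComponentsWithStats(m)
    for i in range(1,n):
        if s_[i,4]>60: q=P[L==i];print(nm,s_[i].tolist(),q.mean(0).round(4),[np.round(a,1) for a in cv2.minAreaRect((q[:,:2]*1000).astype(np.float32))])
```

```text
t 28.75 tcp [607.8 115.6 275.1] yawy 3.0176 tilt [ 0.001  0.003 -1.   ] F [-0.4 -0.3 -1. ] w 54.6 ff 0.0 q6 [ 0.45  0.35  0.08 -0.   -1.31 -0.57]
scene [188, 184, 58, 49, 471] [ 431. -157.   50.] [457. 122.  97.]
top [233, 217, 82, 8, 252] [ 430. -154.   50.] [455. 120.  98.]
head [254, 247, 28, 13, 343] [0.6077 0.1892 0.1591] [array([607.8, 190.6]), array([13. , 29.8]), np.float64(83.1)]
head [255, 286, 25, 3, 75] [0.6131 0.2307 0.1602] [array([613. , 230.6]), array([ 4.6, 27.3]), np.float64(82.1)]
bar [257, 173, 20, 60, 1157] [0.6035 0.158  0.078 ] [array([603.5, 160.7]), array([81.7, 25.7]), np.float64(82.8)]
bar [355, 179, 6, 36, 177] [0.4821 0.1657 0.0766] [array([482.2, 165.8]), array([49.3,  1.4]), np.float64(87.0)]
bar [204, 218, 14, 7, 78] [0.6818 0.1755 0.0755] [array([681.7, 176.1]), array([ 7.4, 18.6]), np.float64(56.4)]
bar [257, 289, 17, 5, 83] [0.6216 0.294  0.0783] [array([621.4, 294. ]), array([ 8.9, 23.7]), np.float64(81.9)]
prong [364, 185, 6, 41, 171] [0.4817 0.1681 0.1094] [array([481.7, 166.6]), array([50.1,  3.6]), np.float64(89.6)]
prong [217, 233, 82, 10, 434] [0.6235 0.1893 0.1112] [array([619.7, 189. ]), array([ 12.6, 101.9]), np.float64(82.7)]
prong [217, 256, 37, 4, 147] [0.6521 0.2173 0.1088] [array([652.1, 217.4]), array([ 3.9, 46.8]), np.float64(83.4)]
post [255, 236, 25, 5, 113] [0.6066 0.185  0.1299] [array([607. , 185.4]), array([ 2.4, 28.8]), np.float64(82.7)]
```

View pics/w4.png

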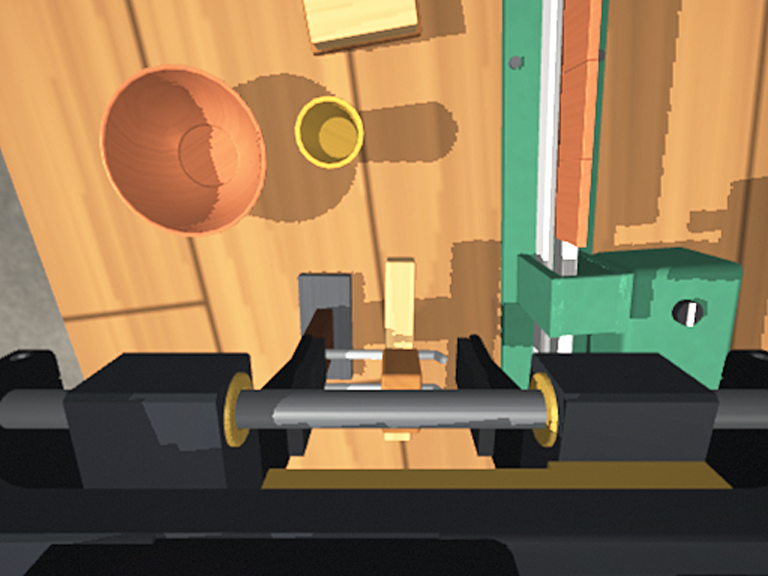

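The view shows the hanging stick, with its bar end at (400,300) and head at (402,365) between the prongs, and the row of four blanks at (580,120) behind the guard. The head centre is ≈ (610,209) mm with yaw −0.127. I'll go and grip it.

Emit:
{"method": "drive_tool", "body": {
  "steps": [
    [[0.5,23,-20],[0,0,-0.003]],
    [[0.5,23,-20],[0,0,0]],
    [[0.5,23,-25],[0,0,0]],
    [[1,24.5,-24],[0,0,0]],
    [[0,0,0],[0,0,0]],
    [[0,0,0],[0,0,0]]
  ]
}}

```text
t: 29.5
eef_pos: [0.6101, 0.2076, 0.1873]
tool_rot: [2.074, -2.357, 0.0]
ft_force: [-0.3, 0.1, 0.9]
gripper_width: 0.0544
finger_force: 0.0
```

Emit:
{"method": "drive_tool", "body": {
  "steps": [
    [[0,0,-20],[0,0,0]],
    [[0,0,-20],[0,0,0]],
    [[0,0,-15],[0,0,0]],
    [[0,0,-5],[0,0,0]],
    [[0,0,0],[0,0,0]]
  ]
}}

```text
t: 30.0
eef_pos: [0.6108, 0.2074, 0.1284]
tool_rot: [-2.073, 2.36, -0.001]
ft_force: [0.1, -0.7, 0.3]
gripper_width: 0.0541
finger_force: 0.0
```

Run:
```python
from h import *
st()
```

```text
t 30.0 tcp [610.8 207.4 128.4] yawy 3.0126 tilt [ 0. -0. -1.] F [ 0.1 -0.7  0.3] w 54.1 ff 0.0 q6 [ 0.58  0.49 -0.07  0.   -1.01 -0.71]
```

Emit:
{"method": "drive_tool", "body": {
  "steps": [
    [[0,1,-2],[0,0,0]],
    [[0,0,0],[0,0,0]],
    [[0,0,0],[0,0,0]],
    [[0,0,0],[0,0,0]],
    [[0,0,0],[0,0,0]],
    [[0,0,0],[0,0,0]]
  ],
  "claw": 1,
  "newtons": 40
}}

```text
t: 30.6
eef_pos: [0.611, 0.2096, 0.1265]
tool_rot: [-2.074, 2.358, -0.001]
ft_force: [0.4, -0.3, 2.8]
gripper_width: 0.0294
finger_force: 40.0
```

Emit:
{"method": "drive_tool", "body": {
  "steps": [
    [[0,0,6],[0,0,0]],
    [[0,0,8],[0,0,0]],
    [[0,0,8],[0,0,0]],
    [[0,0,3],[0,0,0]],
    [[0,0,0],[0,0,0]]
  ]
}}

```text
t: 31.1
eef_pos: [0.6107, 0.2094, 0.1506]
tool_rot: [-2.074, 2.359, 0.0]
ft_force: [2.0, 0.2, -4.6]
gripper_width: 0.0297
finger_force: 40.0
```

Emit:
{"method": "drive_tool", "body": {
  "steps": [
    [[-15,2,0],[0,0,0]],
    [[-20,2.6,0],[0,0,0]],
    [[-20,2.6,0],[0,0,0]],
    [[-20,2.5,0],[0,0,0]],
    [[-20,2.5,0],[0,0,0]],
    [[0,0,25],[0,0,0]],
    [[0,0,25],[0,0,0]],
    [[0,0,20],[0,0,0]]
  ]
}}

```text
t: 31.9
eef_pos: [0.5156, 0.2217, 0.223]
tool_rot: [-2.075, 2.357, -0.001]
ft_force: [-0.8, 0.7, -1.4]
gripper_width: 0.0296
finger_force: 40.0
```

Emit:
{"method": "drive_tool", "body": {
  "steps": [
    [[0,-25,0],[0,0,0.02]],
    [[0,-34,0],[0,0,0.02]],
    [[-3,-34,0],[0,0,0.02]],
    [[-5,-34,0],[0,0,0.012]],
    [[-7,-34,0],[0,0,0]],
    [[-7,-34,0],[0,0,0]],
    [[-7,-34,0],[0,0,0]],
    [[-7,-34,0],[0,0,0]]
  ]
}}

```text
t: 32.7
eef_pos: [0.479, -0.0427, 0.2215]
tool_rot: [-2.159, 2.282, -0.001]
ft_force: [-0.9, -0.5, -1.4]
gripper_width: 0.0298
finger_force: 40.0
```

Emit:
{"method": "drive_tool", "body": {
  "steps": [
    [[-7,-34,0],[0,0,0]],
    [[-8,-34,0],[0,0,0]],
    [[-8,-34,0],[0,0,0]],
    [[-8,-34,0],[0,0,0]],
    [[-8,-34,0],[0,0,0]],
    [[-8,-34,0],[0,0,0]],
    [[0,-11,0],[0,0,0]],
    [[0,0,0],[0,0,0]]
  ]
}}

```text
t: 33.5
eef_pos: [0.4324, -0.2575, 0.221]
tool_rot: [2.155, -2.286, 0.0]
ft_force: [-0.1, 1.3, -2.0]
gripper_width: 0.0294
finger_force: 40.0
```

Emit:
{"method": "drive_tool", "body": {
  "steps": [
    [[0,0,0],[0,0,0]],
    [[0,0,0],[0,0,0]]
  ]
}}

```text
t: 33.7
eef_pos: [0.4329, -0.2555, 0.2209]
tool_rot: [-2.16, 2.281, 0.0]
ft_force: [0.3, 1.0, -2.1]
gripper_width: 0.0297
finger_force: 40.0
```

Run:
```python
from h import *
s=st();p=s["eef_pos"];print("my",(p[1]-.1687)/.9985,"xtarget",.451+.0555*(p[1]-.1687)/.9985)
f=blanks("top");save(f,"t2",(200,150,400,280),4);np.save("t2.npy",f,allow_pickle=True);f=blanks("scene")
P=f["P"]
```

```text
t 33.7 tcp [ 432.9 -255.5  220.9] yawy 3.0869 tilt [-0. -0. -1.] F [ 0.3  1.  -2.1] w 29.7 ff 39.97708410490304 q6 [-0.21  0.18 -0.29 -0.   -1.11  0.16]
my -0.4248232061782634 xtarget 0.4274223120571064
top [233, 217, 63, 7, 194] [433. -90.  50.] [452. 120.  98.]
scene [188, 184, 58, 48, 453] [ 433. -158.   50.] [453. 120.  98.]
```

View pics/t2.png

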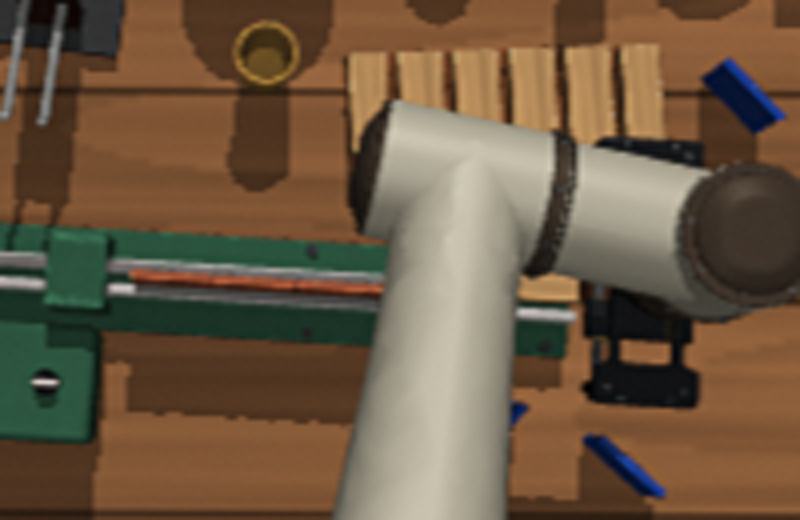

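The view shows the row of blanks, red at (130–385,280), intact in the track, and the stick held over the infeed end. I'll lower the bar onto the lips behind the row.

Emit:
{"method": "drive_tool", "body": {
  "steps": [
    [[-5.5,-4,-20],[0,0,-0.001]],
    [[0,0,-25],[0,0,0]],
    [[0,0,-25],[0,0,0]],
    [[0,0,-15],[0,0,0]],
    [[0,0,-7],[0,0,0]],
    [[0,0,0],[0,0,0]],
    [[0,0,0],[0,0,0]]
  ]
}}

```text
t: 34.5
eef_pos: [0.428, -0.2604, 0.1297]
tool_rot: [-2.158, 2.282, -0.002]
ft_force: [-1.0, -0.8, -2.0]
gripper_width: 0.0295
finger_force: 40.0
```

Emit:
{"method": "drive_tool", "body": {
  "steps": [
    [[0,0,-3],[0,0,0]],
    [[0,0,-2],[0,0,0]],
    [[0,0,0],[0,0,0]]
  ]
}}

```text
t: 34.8
eef_pos: [0.4271, -0.2604, 0.1239]
tool_rot: [-2.157, 2.284, -0.0]
ft_force: [0.6, 0.2, -1.5]
gripper_width: 0.0298
finger_force: 40.0
```

Run:
```python
from h import *
s=st();p=s["eef_pos"];print("my",(p[1]-.1687)/.9985,"xtarget",.451+.0555*(p[1]-.1687)/.9985)
f=blanks("scene");save(f,"s3",(100,130,320,290),3.6)
```

```text
t 34.8 tcp [ 427.1 -260.4  123.9] yawy 3.0844 tilt [-0. -0. -1.] F [ 0.6  0.2 -1.5] w 29.8 ff 39.97705015121028 q6 [-0.22  0.27 -0.43 -0.   -0.86  0.17]
my -0.4297515088588458 xtarget 0.42714879125833405
scene [188, 183, 58, 49, 468] [ 432. -157.   50.] [455. 120.  95.]
```

View pics/s3.png

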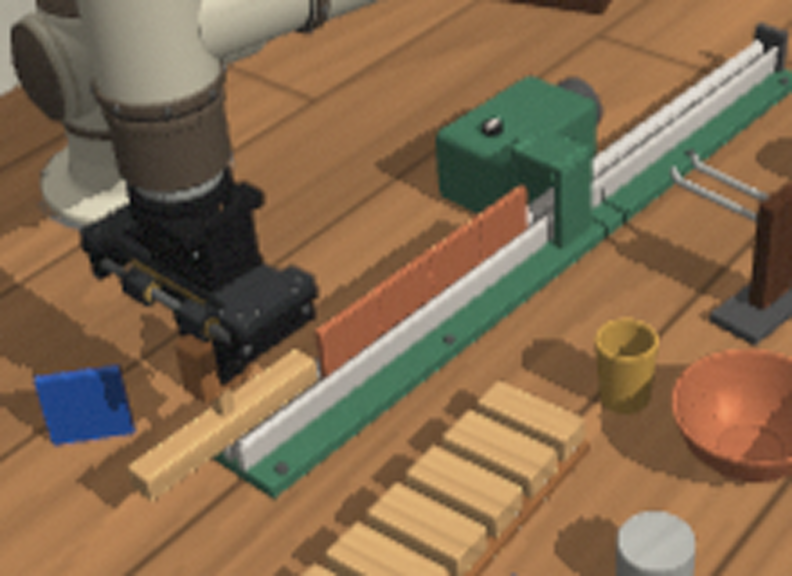

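Emit:
{"method": "drive_tool", "body": {
  "steps": [
    [[0,0,-1],[0,0,0]],
    [[0.3,5,-0.5],[0,0,0]],
    [[0.3,5,0],[0,0,0]],
    [[0.3,6,0],[0,0,0]],
    [[0.6,10,0],[0,0,0]],
    [[0.8,14,0],[0,0,0]],
    [[0.8,15,0],[0,0,0]],
    [[0.8,15,0],[0,0,0]]
  ]
}}

```text
t: 35.65
eef_pos: [0.4312, -0.191, 0.123]
tool_rot: [2.157, -2.281, 0.004]
ft_force: [-0.1, -5.6, -1.5]
gripper_width: 0.0299
finger_force: 40.0
```

Run:
```python
from h import *
s=st();p=s["eef_pos"];print("my",(p[1]-.1687)/.9985,"xtarget",.451+.0555*(p[1]-.1687)/.9985)
blanks("scene")
```

```text
t 35.65 tcp [ 431.2 -191.   123. ] yawy 3.0857 tilt [ 0.003 -0.001 -1.   ] F [-0.1 -5.6 -1.5] w 29.9 ff 39.976158540230244 q6 [-0.07  0.23 -0.5   0.   -0.84  0.01]
my -0.3602309698278009 xtarget 0.43100718117455705
scene [201, 178, 53, 45, 397] [ 437. -102.   50.] [456. 165.  97.]
```

Emit:
{"method": "drive_tool", "body": {
  "steps": [
    [[0.9,16,0],[0,0,0]],
    [[0.9,16,0],[0,0,0]],
    [[0.9,16,0],[0,0,0]],
    [[0.9,16,0],[0,0,0]],
    [[0.9,16,0],[0,0,0]],
    [[0.9,16,0],[0,0,0]],
    [[0.9,16,0],[0,0,0]],
    [[0.9,16,0],[0,0,0]]
  ]
}}

```text
t: 36.5
eef_pos: [0.4378, -0.0631, 0.1229]
tool_rot: [2.157, -2.281, 0.002]
ft_force: [-1.2, -7.2, 1.7]
gripper_width: 0.0291
finger_force: 40.0
```

Emit:
{"method": "drive_tool", "body": {
  "steps": [
    [[0.9,16,0],[0,0,0]],
    [[0.9,16,0],[0,0,0]],
    [[0.9,16,0],[0,0,0]],
    [[0.9,16,0],[0,0,0]],
    [[0.9,16,0],[0,0,0]],
    [[0.9,16,0],[0,0,0]],
    [[0.9,16,0],[0,0,0]],
    [[0.9,16,0],[0,0,0]]
  ]
}}

```text
t: 37.3
eef_pos: [0.4443, 0.0642, 0.1228]
tool_rot: [2.155, -2.279, 0.002]
ft_force: [0.3, -8.2, 3.5]
gripper_width: 0.0299
finger_force: 40.0
```

Run:
```python
from h import *
s=st();p=s["eef_pos"];print("my",(p[1]-.1687)/.9985,"xtarget",.451+.0555*(p[1]-.1687)/.9985)
blanks("scene");blanks("top")
```

```text
t 37.3 tcp [444.3  64.2 122.8] yawy 3.0854 tilt [ 0.004  0.003 -1.   ] F [ 0.3 -8.2  3.5] w 29.9 ff 39.977848960552365 q6 [ 0.51  0.2  -0.55  0.   -0.83 -0.57]
my -0.10469951967420064 xtarget 0.4451891766580819
scene [287, 149, 7, 9, 35] [464. 380.  51.] [470. 428.  94.]
scene [265, 154, 26, 23, 148] [454. 236.  51.] [468. 404.  97.]
top [140, 212, 59, 7, 173] [451. 239.  51.] [468. 436.  98.]
```

Emit:
{"method": "drive_tool", "body": {
  "steps": [
    [[1,13,0],[0,0,0]],
    [[1,13,0],[0,0,0]],
    [[0.6,10,0],[0,0,0]],
    [[0.4,6,0],[0,0,0]],
    [[0.2,3,0],[0,0,0]],
    [[0,0,0],[0,0,0]],
    [[0,0,0],[0,0,0]]
  ]
}}

```text
t: 38.1
eef_pos: [0.4475, 0.1088, 0.1223]
tool_rot: [2.154, -2.281, 0.0]
ft_force: [-0.6, -5.3, 1.7]
gripper_width: 0.0295
finger_force: 40.0
```

Run:
```python
from h import *
s=st();p=s["eef_pos"];print("my",(p[1]-.1687)/.9985,"xtarget",.451+.0555*(p[1]-.1687)/.9985)
f=blanks("scene");save(f,"s4",(180,110,340,230),4.8);f=blanks("top")
```

```text
t 38.1 tcp [447.5 108.8 122.3] yawy 3.0846 tilt [ 0.003  0.003 -1.   ] F [-0.6 -5.3  1.7] w 29.5 ff 39.97587884310633 q6 [ 0.59  0.22 -0.52  0.   -0.84 -0.65]
my -0.05999876671135624 xtarget 0.4476700684475197
scene [264, 144, 36, 35, 251] [455. 230.  50.] [472. 473.  96.]
top [128, 211, 63, 7, 188] [453. 265.  50.] [470. 476.  97.]
```

View pics/s4.png

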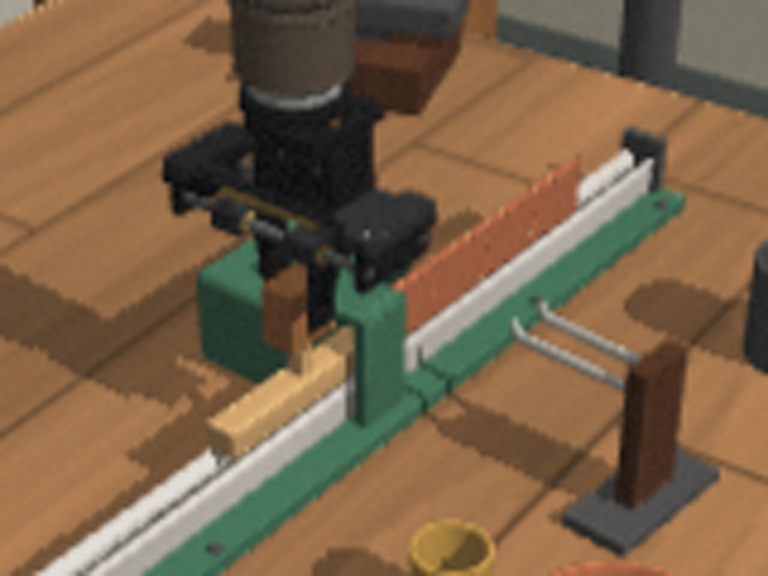

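The row stands past the guard, with its front near (580,165). The rear edge is only 1–5 mm clear, so I'll nudge it 6 mm more while the head still has about 10 mm to the guard.

Emit:
{"method": "drive_tool", "body": {
  "steps": [
    [[0.1,2,0],[0,0,0]],
    [[0.1,2,0],[0,0,0]],
    [[0.1,2,0],[0,0,0]],
    [[0,0,0],[0,0,0]],
    [[0,0,0],[0,0,0]]
  ]
}}

```text
t: 38.7
eef_pos: [0.4476, 0.1142, 0.1224]
tool_rot: [2.154, -2.28, 0.001]
ft_force: [-0.8, -7.2, 2.6]
gripper_width: 0.03
finger_force: 40.0
```

Run:
```python
from h import *
s=st();p=s["eef_pos"];print("my",(p[1]-.1687)/.9985)
for n in("scene","top"):
    f=grab(n);P=f["P"];x,y,z=[P[...,i] for i in range(3)]
    H=cv2.cvtColor(f["image"],cv2.COLOR_RGB2HSV);g=(H[...,0]>60)&(H[...,0]<95)&(H[...,1]>80)
    gt=g&(z>.108)&(z<.116)&(x>.43)&(x<.475);print(n,"roof y",P[gt][:,1].min(),P[gt][:,1].max())
    b=(z>.05)&(z<.1)&(x>.43)&(x<.5)&((H[...,0]<10)|(H[...,0]>172))&(H[...,1]>90)&(y>.15)&(y<.6);q=P[b];print(q[:,1].min(),q[:,1].max(),np.sort(q[:,1])[-6:].round(4))
```

```text
t 38.7 tcp [447.6 114.2 122.4] yawy 3.0844 tilt [ 0.004  0.003 -1.   ] F [-0.8 -7.2  2.6] w 30.0 ff 39.97685586567968 q6 [ 0.6   0.22 -0.52  0.   -0.84 -0.66]
my -0.054616171740173226
scene roof y 0.14087935127125906 0.1921952342079707
0.22949312749299045 0.4813038531463757 [0.4763 0.4764 0.4768 0.478  0.4791 0.4813]Traceback (most recent call last):
  File "<stdin>", line 6, in <module>
    return umr_minimum(a, axis, None, out, keepdims, initial, where)
ValueError: zero-size array to reduction operation minimum which has no identity
```

Emit:
{"method": "drive_tool", "body": {
  "steps": [
    [[-0.6,-10,0.5],[0,0,0]],
    [[-1,-18,0],[0,0,0]],
    [[-1.1,-20,0],[0,0,0]],
    [[-1.1,-20,0],[0,0,0]],
    [[-1.1,-20,0],[0,0,0]],
    [[-1.1,-20,0],[0,0,0]],
    [[-1.1,-20,0],[0,0,0]],
    [[-1.1,-20,0],[0,0,0]]
  ]
}}

```text
t: 39.6
eef_pos: [0.4405, -0.0324, 0.1228]
tool_rot: [-2.156, 2.283, 0.0]
ft_force: [0.4, -0.7, -0.9]
gripper_width: 0.0296
finger_force: 40.0
```

Emit:
{"method": "drive_tool", "body": {
  "steps": [
    [[-1.1,-20,0],[0,0,0]],
    [[-1.1,-20,0],[0,0,0]],
    [[0,0,20],[0,0,0]],
    [[0,0,30],[0,0,0]],
    [[0,0,30],[0,0,0]],
    [[0,0,20],[0,0,0]],
    [[0,0,0],[0,0,0]]
  ]
}}

```text
t: 40.3
eef_pos: [0.4403, -0.0714, 0.2256]
tool_rot: [-2.153, 2.279, -0.007]
ft_force: [-0.0, 0.3, -1.9]
gripper_width: 0.0298
finger_force: 40.0
```

Run:
```python
from h import *
st();f=grab("top");save(f,"t3",(90,160,290,290),4);np.save("t3.npy",f,allow_pickle=True)
P=f["P"];x,y,z=[P[...,i] for i in range(3)]
H=cv2.cvtColor(f["image"],cv2.COLOR_RGB2HSV);g=(H[...,0]>60)&(H[...,0]<95)&(H[...,1]>80)
gt=g&(z>.106)&(z<.118)&(x>.43)&(x<.475);print("roof y",len(P[gt]),P[gt][:,1].min(),P[gt][:,1].max())
b=(z>.05)&(z<.1)&(x>.43)&(x<.5)&((H[...,0]<10)|(H[...,0]>172))&(H[...,1]>90)&(y>.15)&(y<.6);q=P[b];print(len(q),q[:,1].min(),q[:,1].max(),np.sort(q[:,1])[[0,1,2,-3,-2,-1]].round(4))
f=blanks("scene")
```

```text
t 40.3 tcp [440.3 -71.4 225.6] yawy 3.0847 tilt [-0.002 -0.008 -1.   ] F [-0.   0.3 -1.9] w 29.8 ff 39.977101567201316 q6 [ 0.21  0.07 -0.4   0.   -1.09 -0.26]Traceback (most recent call last):
  File "<stdin>", line 5, in <module>
    return umr_minimum(a, axis, None, out, keepdims, initial, where)
ValueError: zero-size array to reduction operation minimum which has no identity
```

View pics/t3.png

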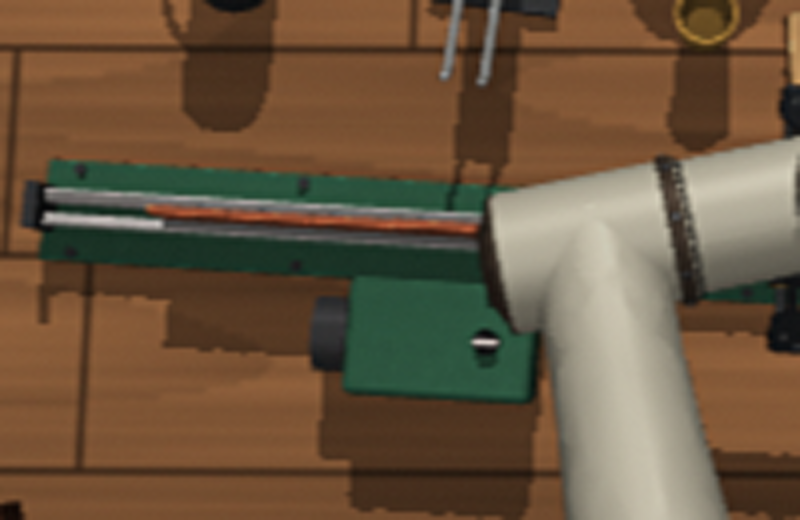

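The arm hides the gap at the guard. I'll carry the stick toward the stand and look at the gap from above with the wrist camera on the way.

Emit:
{"method": "drive_tool", "body": {
  "steps": [
    [[10,25,15],[0,0,-0.02]],
    [[12,32,15],[0,0,-0.02]],
    [[12,34,15],[0,0,-0.02]],
    [[12,34,15],[0,0,-0.012]],
    [[12,34,10],[0,0,0]],
    [[10,34,5],[0,0,0]],
    [[2,34,0],[0,0,0]],
    [[0,34,0],[0,0,0]]
  ]
}}

```text
t: 41.15
eef_pos: [0.508, 0.1908, 0.2953]
tool_rot: [2.071, -2.358, -0.002]
ft_force: [-0.6, -0.4, -1.8]
gripper_width: 0.03
finger_force: 40.0
```

Emit:
{"method": "drive_tool", "body": {
  "steps": [
    [[0,34,0],[0,0,0]],
    [[0,34,0],[0,0,0]],
    [[0,34,0],[0,0,0]],
    [[0,0,0],[0,0,0]],
    [[0,0,0],[0,0,0]]
  ]
}}

```text
t: 41.65
eef_pos: [0.5077, 0.2918, 0.2951]
tool_rot: [2.072, -2.355, -0.001]
ft_force: [0.2, 0.0, -1.9]
gripper_width: 0.0293
finger_force: 40.0
```

Run:
```python
from h import *
st();f=grab("wrist");save(f,"w5",k=1.5);np.save("w5.npy",f,allow_pickle=True)
P=f["P"];x,y,z=[P[...,i] for i in range(3)]
H=cv2.cvtColor(f["image"],cv2.COLOR_RGB2HSV);g=(H[...,0]>60)&(H[...,0]<95)&(H[...,1]>80)
gt=g&(z>.106)&(z<.118)&(x>.43)&(x<.475);print("roof y",len(P[gt]),P[gt][:,1].min(),P[gt][:,1].max())
b=(z>.08)&(z<.1)&(x>.43)&(x<.5)&((H[...,0]<10)|(H[...,0]>172))&(H[...,1]>90)&(y>.15)&(y<.6);q=P[b];print(len(q),q[:,1].min(),q[:,1].max())
```

```text
t 41.65 tcp [507.7 291.8 295.1] yawy 3.0138 tilt [ 0.003  0.003 -1.   ] F [ 0.2  0.  -1.9] w 29.3 ff 39.97689480660483 q6 [ 0.8   0.28  0.03 -0.   -1.33 -0.93]
roof y 1954 0.14152535873289776 0.19415393306017537
60 0.2070687401147181 0.38649207086779186
```

View pics/w5.png

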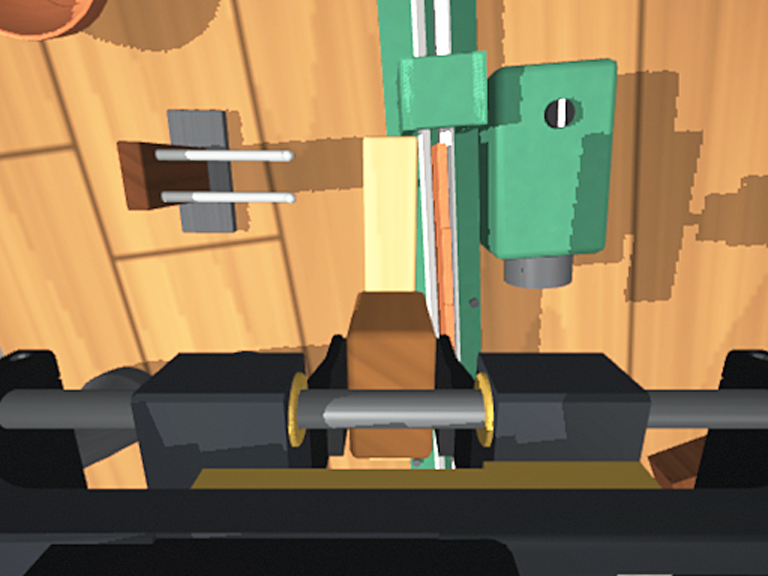

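The rear blank's end at (440,145) is clear of the guard's far edge at (440,125), measured at about 9–13 mm. Now I'll bring the stick to its place in front of the fork.

Emit:
{"method": "drive_tool", "body": {
  "steps": [
    [[3,-15,-10],[0,0,0]],
    [[3,-18,-10],[0,0,0]],
    [[3,-18,-10],[0,0,0]],
    [[3,-18,-10],[0,0,0]],
    [[0,-1.5,-20],[0,0,0]],
    [[0,0,-25],[0,0,0]],
    [[0,0,-25],[0,0,0]],
    [[0,0,-20],[0,0,0]]
  ]
}}

```text
t: 42.5
eef_pos: [0.52, 0.219, 0.166]
tool_rot: [2.071, -2.361, -0.001]
ft_force: [0.1, -0.9, -1.9]
gripper_width: 0.0297
finger_force: 40.0
```

Emit:
{"method": "drive_tool", "body": {
  "steps": [
    [[0,0,-13],[0,0,0]],
    [[0,0,0],[0,0,0]],
    [[0,0,0],[0,0,0]]
  ]
}}

```text
t: 42.8
eef_pos: [0.5211, 0.2207, 0.1554]
tool_rot: [-2.073, 2.359, -0.001]
ft_force: [0.2, -0.3, -1.8]
gripper_width: 0.0295
finger_force: 40.0
```

Run:
```python
from h import *
s=st();print((np.array([611,209.6,126.5])-s["eef_pos"]*1000).round(1))
f=grab("wrist");P=f["P"];x,y,z=[P[...,i] for i in range(3)]
H=cv2.cvtColor(f["image"],cv2.COLOR_RGB2HSV)
k=(z>.104)&(z<.122)&(x>.55)&(x<.7)&(y>.15)&(y<.26)&(H[...,1]<70);n,L,s_,c=cv2.connectedComponentsWithStats(k.astype(np.uint8))
for i in range(1,n):
    if s_[i,4]>30: q=P[L==i];print(s_[i].tolist(),q.mean(0).round(4),np.polyfit(q[:,0],q[:,1],1),q[:,0].min())
```

```text
t 42.8 tcp [521.1 220.7 155.4] yawy 3.0124 tilt [-0.    -0.001 -1.   ] F [ 0.2 -0.3 -1.8] w 29.5 ff 39.977117569651455 q6 [ 0.69  0.34 -0.24  0.   -0.99 -0.82]
[ 89.9 -11.1 -28.9]
[51, 186, 141, 15, 1426] [0.6242 0.1905 0.11  ] [-0.13065692  0.27205023] 0.5686342011933749
[59, 225, 136, 11, 1268] [0.6276 0.2218 0.1097] [-0.13066519  0.30381027] 0.5729857317629584
```

Emit:
{"method": "drive_tool", "body": {
  "steps": [
    [[15,-2.2,0],[0,0,0]],
    [[20,-2.6,0],[0,0,0]],
    [[20,-2.6,0],[0,0,0]],
    [[20,-2.6,0],[0,0,0]],
    [[13,-1.8,0],[0,0,0]],
    [[0,0,0],[0,0,0]],
    [[0,0,0],[0,0,0]]
  ]
}}

```text
t: 43.55
eef_pos: [0.6069, 0.2082, 0.152]
tool_rot: [2.069, -2.358, -0.003]
ft_force: [0.8, -3.1, -18.4]
gripper_width: 0.03
finger_force: 39.7
```

Run:
```python
from h import *
st()
```

```text
t 43.55 tcp [606.9 208.2 152. ] yawy 3.0113 tilt [ 0.003  0.004 -1.   ] F [  0.8  -3.1 -18.4] w 30.0 ff 39.709797855466604 q6 [ 0.58  0.47 -0.04 -0.   -1.07 -0.71]
```

The wrist reads 18 N downward: I carried the stick too high and its bar is rubbing the underside of the prongs. I'll lower it 12 mm.

Emit:
{"method": "drive_tool", "body": {
  "steps": [
    [[0,0,-4],[0,0,0]],
    [[0,0,-4],[0,0,0]],
    [[0,0,-4],[0,0,0]],
    [[0,0,0],[0,0,0]],
    [[0,0,0],[0,0,0]]
  ]
}}

```text
t: 44.05
eef_pos: [0.609, 0.2098, 0.1441]
tool_rot: [-2.073, 2.358, -0.001]
ft_force: [0.4, 0.9, -1.2]
gripper_width: 0.0299
finger_force: 39.8
```

Run:
```python
from h import *
st();f=grab("scene");save(f,"s5",(230,120,370,230),5.5)
P=f["P"];x,y,z=[P[...,i] for i in range(3)]
k=(z>.155)&(z<.2)&(x>.56)&(x<.66)&(y>.15)&(y<.26);print(np.percentile(z[k],[10,50,90]) if k.any() else 0)
```

```text
t 44.05 tcp [609.  209.8 144.1] yawy 3.0131 tilt [-0.001 -0.002 -1.   ] F [ 0.4  0.9 -1.2] w 29.9 ff 39.77650076150894 q6 [ 0.58  0.48 -0.05  0.   -1.04 -0.71]
[0.16041968 0.17800168 0.19398931]
```

View pics/s5.png

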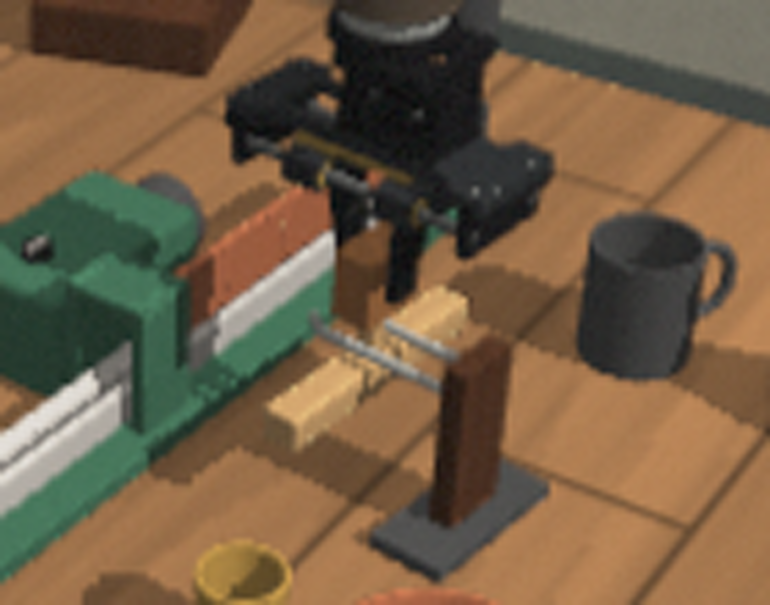

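The stick hangs between the prongs under the gripper with the bar below them, and the force is back to the stick's weight. I'll lower it onto the fork.

Emit:
{"method": "drive_tool", "body": {
  "steps": [
    [[1,-1,-5],[0,0,0]],
    [[0,0,-5],[0,0,0]],
    [[0,0,-3],[0,0,0]],
    [[0,0,-2],[0,0,0]],
    [[0,0,0],[0,0,0]]
  ]
}}

```text
t: 44.6
eef_pos: [0.6094, 0.2081, 0.1279]
tool_rot: [2.073, -2.359, 0.0]
ft_force: [-0.7, -0.5, -0.5]
gripper_width: 0.0296
finger_force: 39.8
```

Emit:
{"method": "drive_tool", "body": {
  "steps": [
    [[0,0,-1],[0,0,0]],
    [[0,0,-1],[0,0,0]],
    [[0,0,0],[0,0,0]]
  ]
}}

```text
t: 44.9
eef_pos: [0.6095, 0.2083, 0.1277]
tool_rot: [-2.074, 2.359, -0.001]
ft_force: [-4.5, 0.8, 7.0]
gripper_width: 0.0299
finger_force: 39.8
```

Emit:
{"method": "drive_tool", "body": {
  "steps": [
    [[0,0,1],[0,0,0]],
    [[0,0,0],[0,0,0]],
    [[0,0,0],[0,0,0]],
    [[0,0,0],[0,0,0]],
    [[0,0,0],[0,0,0]]
  ],
  "claw": -0.2
}}

```text
t: 45.4
eef_pos: [0.6096, 0.2083, 0.1265]
tool_rot: [2.073, -2.36, -0.0]
ft_force: [0.7, -0.3, -0.2]
gripper_width: 0.0512
finger_force: 0.0
```

Emit:
{"method": "drive_tool", "body": {
  "steps": [
    [[0,0,10],[0,0,0]],
    [[0,0,20],[0,0,0]],
    [[0,0,30],[0,0,0]],
    [[0,0,30],[0,0,0]],
    [[0,0,30],[0,0,0]],
    [[-20,-40,30],[0,0,0]],
    [[-30,-45,30],[0,0,0]],
    [[-30,-45,0],[0,0,0]]
  ]
}}

```text
t: 46.2
eef_pos: [0.5403, 0.0927, 0.3036]
tool_rot: [-2.07, 2.352, -0.007]
ft_force: [1.7, -0.9, 0.4]
gripper_width: 0.0523
finger_force: 0.0
```

Emit:
{"method": "drive_tool", "body": {
  "steps": [
    [[-30,-45,0],[0,0,0]],
    [[-30,-45,0],[0,0,0]],
    [[-30,-45,0],[0,0,0]],
    [[-20,-45,0],[0,0,0]],
    [[0,-45,0],[0,0,0]],
    [[0,-45,0],[0,0,0]],
    [[0,0,0],[0,0,0]],
    [[0,0,0],[0,0,0]]
  ]
}}

```text
t: 47.0
eef_pos: [0.4354, -0.1677, 0.2994]
tool_rot: [-2.07, 2.362, -0.001]
ft_force: [-0.3, 0.4, -1.3]
gripper_width: 0.0522
finger_force: 0.0
```

Run:
```python
from h import *
st()
f=blanks("top");a=cv2.resize(f["image"][150:250,90:250],None,fx=3,fy=3,interpolation=cv2.INTER_CUBIC)
P=f["P"];x,y,z=[P[...,i] for i in range(3)];H=cv2.cvtColor(f["image"],cv2.COLOR_RGB2HSV);g=(H[...,0]>60)&(H[...,0]<95)&(H[...,1]>80)
q=P[g&(z>.106)&(z<.118)&(x>.43)&(x<.475)];print("roof",len(q),q[:,1].max() if len(q) else 0)
f=blanks("scene");b=cv2.resize(f["image"][130:230,220:350],None,fx=3,fy=3,interpolation=cv2.INTER_CUBIC)
P=f["P"];x,y,z=[P[...,i] for i in range(3)]
k=(z>.155)&(z<.17)&(x>.56)&(x<.66)&(y>.15)&(y<.26);q=P[k];print("head",q.mean(0).round(4),cv2.minAreaRect((q[:,:2]*1000).astype(np.float32)))
c=np.zeros((600,480,3),np.uint8);c[:300,:480]=a;c[300:,:390]=b;cv2.imwrite("pics/fin.png",c[:,:,::-1])
```

```text
t 47.0 tcp [ 435.4 -167.7  299.4] yawy 3.0098 tilt [-0.    -0.001 -1.   ] F [-0.3  0.4 -1.3] w 52.2 ff 0.0 q6 [-0.02  0.06 -0.23 -0.   -1.29 -0.11]
top [127, 211, 83, 8, 253] [449. 204.  50.] [471. 479. 100.]
roof 179 0.19297681044352
scene [264, 144, 37, 34, 248] [455. 233.  50.] [473. 479.  96.]
head [0.6112 0.2042 0.1615] ((609.4231567382812, 206.6051025390625), (53.22245407104492, 30.665481567382812), 84.47491455078125)
```

View pics/fin.png

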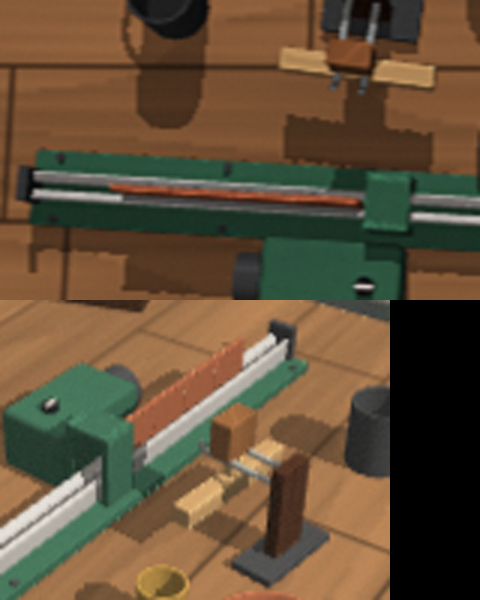

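The row stands clear beyond the guard and the stick hangs on the fork, so I'm handing the job in.

```bash
python3 -c "
from cell import manip
print(manip.sign_off())"
```

```text
the job is handed in; nothing more can be done
None
```

All four blanks stand in the track beyond the guard (the rear one about 4–9 mm clear by camera), the push stick is back on its fork, and the job is handed in; while re-hanging, the stick's bar briefly rubbed the prongs' underside at about 18 N.

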